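Stack three stack-nest lab totes

ROBOT

A 7-joint arm with a two-finger parallel gripper is mounted at the origin on the work surface. World frame = base frame: x ahead of the robot, y to its left, z up, the work surface at z = 0. Lengths are in m, angles in rad, forces in N, time in s.
With the tool pointing down it reaches from about 0.35 to 0.9 m from the base axis. Payload 7.2 kg.
Tool frame: the origin (TCP) lies at the very end of the fingers, on their centre line; the grasp point (between the pads) lies 19 mm behind it; x points along the fingers, z is the direction in which the jaws open and shut, and the axes are right-handed (so a half turn about x gives the same grasp; the last joint's range is limited). The gripper opens to 88 mm and grips with 3 to 60 N. Pads are 20 mm wide; open, the fingers measure 115 mm over their backs; the gripper's body (75 mm by 178 mm) begins 61 mm behind the grasp point.
Start: joints at [-1.39, 0.411, -0.013, 1.596, 0.006, 1.134, -0.082], TCP at [0.154, 0.606, 0.223] pointing down, gripper open.
Joint ranges: [-2.95, 2.95], [-0.29, 1.99], [-1.47, 1.44], [0.14, 2.54], [-1.03, 4.17], [0.13, 1.85], [-2.86, 2.86]. Speed limits (rad/s): [2.39, 2.39, 3.01, 3.01, 3.14, 3.14, 3.14].

INTERFACE

Orientations are given as a unit quaternion [x, y, z, w].
In Python, from workcell import env gives the robot as it stands.
- The arm moves only by the tool drive_tool, never from a script. Its argument "series" is a list of rows, each an object with "claw": the opening, from -1 (shut) to 1 (fully open); "offset": the shift along the tool's x, y, z in units of 200 mm (1.0 is 200 mm), a list of three; "roll": the turn about the tool's x in units of pi rad (1.0 is pi rad). A call has exactly 5 rows; each row is the pose to reach, as a shift and turn from the pose commanded when the call began, along the tool's axes at that moment, turning the shorter way round; what a row does not reach only later rows make up. A row lasts 1/8 s, in which the tool goes at most 62.5 mm and 10.7 degrees, less where a joint would pass 70% of its speed; a pose out of reach is approached as far as the arm can. A call with a number of a shift or a turn outside -1 to 1 is refused whole. A call with a gripper value outside its range is refused whole. The fingers move at their own pace and stop on an object; "squeeze" is the grip in N (left out, the last holds). Time passes only in rows, so rows that repeat a pose let the fingers close, or fill a call up. It gives the time, the measured TCP pose, the force and the opening at its end, in the units of the state.
- env.state(): the state, without advancing time (a new reading comes with each control period).
- env.capture(name): name is "side" or "top"; returns a dict with "pixels" (420x560x3 uint8, red, green, blue), "K" (3x3 intrinsics, pixels), "eye" and "orientation" of the camera in the world. Camera axes: x right, y down, z forward; pixel columns grow to the right and rows downward; lengths in m; the calibration is good to about 2 mm. A picture is of the moment at which its call begins. There is no depth.
- env.hand_in(): hands the job in, once; it reports no verdict.
The state is a dict: "time_s": time; "joint_positions": joint angles; "joint_velocities": joint speeds; "joint_torque": joint torques, N m; "ee_pos": TCP position; "tcp_rot": TCP orientation; "contact_force": force on the tool from outside, world axes, zero at the start; "torque": the same for the moment, N m; "width": finger opening in m.
Only numpy, scipy, OpenCV 4.12 (cv2) and the standard library are available. Lean on these libraries where they do the work, as an engineer would, in place of code of your own. Each camera call takes 0.05 s, during which the arm holds its last target.

TASK

The white tote has been nested in the blue one by mistake: lift it out, turn it half round and stack it on the blue tote, so that it stands on the blue tote's seats instead of nesting, then stack the green tote on the white one in the same way, so that the orange ends point alternately one way and the other. Each tote must sit level and fully down on the seats of the one below; set them down, do not drop them, and leave the blue tote and the other things on the bench where they are.

Things in the scene. Friction and masses are not known exactly. Their poses are not given: they have to be found in the camera images.
- low_center (a point): Stack-nest lab tote, open on top, blue, one end orange, loose on the bench, the white tote nested in it. 186 long (x) x 127 wide (y) x 70 high, about 0.4 kg. Point: the tote's middle, 35 above its underside; x points to the orange end, z up. All three totes have one shape, given under tote_low, tote_mid and tote_top.
- low_mark (a point): middle of the top edge of the orange end of the blue tote: 90 along x and 35 up from its middle point.
- mid_center (a point): Stack-nest lab tote, open on top, white, one end orange, at first nested in the blue tote, facing the same way. 186 long (x) x 127 wide (y) x 70 high, about 0.3 kg. Point: the tote's middle, 35 above its underside; x points to the orange end, z up. 
- mid_mark (a point): middle of the top edge of the orange end of the white tote: 90 along x and 35 up from its middle point.
- top_center (a point): Stack-nest lab tote, open on top, green, one end orange, alone on the bench at any yaw. 186 long (x) x 127 wide (y) x 70 high, about 0.3 kg. Point: the tote's middle, 35 above its underside; x points to the orange end, z up. 
- top_mark (a point): middle of the top edge of the orange end of the green tote: 90 along x and 35 up from its middle point.
- tote_low: Blue tote, origin under its centre. Every tote: lower body 168 x 98 outside up to 37.5, floor 4 thick; above a step at 37.5 a collar 186 x 127 outside, opening 174 x 121, up to 70. Grip fin 12 thick (x), 92 long (y), top at 34, across the very centre inside: pinch it from above, fingers closing along the tote's x, one in each compartment (75 x 92).
- tote_mid: White tote, origin under its centre. Every tote: four feet outside the lower body, flush with the underside, at x -58 and +20 on both long sides (24 long); four seats inside the collar, at x +58 and -20 on both long sides (28 long), tops at 64, 6 below the rim.
- tote_top: Green tote, origin under its centre. Facing the same way, a tote nests: its feet drop beside the seats and it stands 37.5 above the lower one. Turned half round, its feet stand on the seats and it stacks, 64 above the lower one (underside to underside), its foot inside the rim with 3 play all round.
- reagent: Bystander, to be left alone. Upright round clear bottle with orange cap, 72 diameter x 150 high; origin at the centre of its underside, z up.
- tip_box: Bystander, to be left alone. Clear box with yellow lid, 85 (x) x 125 (y) x 60 high; origin at the centre of its underside.
- notebook: Bystander, to be left alone. Black notebook lying flat, 100 (x) x 150 (y) x 18 high; origin at the centre of its underside.
Mind the look-alikes: they are no part of the job. There is more than one size of the tote_low; the one meant has the size given above.

How it is judged:
On the way, in this order (a step that is already met when the one before it is completed fails the run):
1. the white tote is lifted clear of the blue one (z of mid_center in the frame of low_center above 0.075 m), for 0.1 s.
2. the white tote is turned half round, stands on the seats of the blue one and is released (x of mid_center in the frame of low_center between -0.006 and 0.006 m and y of mid_center in the frame of low_center between -0.006 and 0.006 m and z of mid_center in the frame of low_center between 0.061 and 0.067 m and y of mid_mark in the frame of low_center between -0.01 and 0.01 m and x of mid_mark in the frame of low_center below -0.07 m and angle between mid_center's own z axis and vertical below 0.04 rad and contact force between the fingers and tote_mid below 0.2 N), for 0.2 s.
At the end, for the whole second after the job is handed in: White stands on blue's seats, green on white's: each turned half round from the tote below, 64 +- 3 mm above it, centred within 6 mm, orange end within 10 mm of its centre line, level within 0.04 rad; blue flat, within 30 mm of its start; all at rest (x of mid_center in the frame of low_center between -0.006 and 0.006 m and y of mid_center in the frame of low_center between -0.006 and 0.006 m and z of mid_center in the frame of low_center between 0.061 and 0.067 m and y of mid_mark in the frame of low_center between -0.01 and 0.01 m and x of mid_mark in the frame of low_center below -0.07 m and angle between each of mid_center, top_center's own z axis and vertical below 0.04 rad and x of top_center in the frame of mid_center between -0.006 and 0.006 m and y of top_center in the frame of mid_center between -0.006 and 0.006 m and z of top_center in the frame of mid_center between 0.061 and 0.067 m and y of top_mark in the frame of mid_center between -0.01 and 0.01 m and x of top_mark in the frame of mid_center below -0.07 m and linear speed of each of tote_low, tote_mid, tote_top below 0.02 m/s and angle between low_center's own z axis and vertical below 0.03 rad and distance of low_center from where it was at the start of the episode below 0.03 m); the robot touches nothing.
It fails at once if the white tote is dropped (moves faster than 0.7 m/s while not held) (contact force between the fingers and tote_mid below 0.2 N and linear speed of tote_mid above 0.7 m/s).
It fails at once if the green tote is dropped (moves faster than 0.7 m/s while not held) (contact force between the fingers and tote_top below 0.2 N and linear speed of tote_top above 0.7 m/s).
It fails at once if the blue tote is pushed more than 50 mm from its place (distance of low_center from where it was at the start of the episode above 0.05 m).
It fails at once if the bottle, tip box or notebook is moved more than 20 mm or tipped (distance of any of reagent, tip_box, notebook from where it was at the start of the episode above 0.02 m or angle between any of reagent, tip_box, notebook's own z axis and vertical above 0.3 rad).
It also fails if it takes over 72 s, if anything falls off the work surface, if the arm or the gripper's body presses on something with over 40 N, if the wrist force passes 120 N, or if a joint passes its speed limit or range.

## Working session

There is one attempt and no reset: what is moved stays moved. The work goes in short steps, Python scripts to look and compute and a tool call to move; the robot and the scene stay as the last step left them, time stands still between calls to the robot, and variables do not carry over. Pictures are saved under pics/ and viewed, and the job is handed in when it is done.

Besides the shell and the picture viewer there is one more tool, called by a JSON object that holds its "name" and its "arguments", one argument or row to a line. drive_tool: Moves the arm, as the interface text tells. Shifts and turns lie within -1 to 1; 1 stands for 200 mm of shift or pi rad of turn. Its arguments: {"type":"object","properties":{"series":{"type":"array","items":{"type":"object","properties":{"claw":{"type":"number"},"offset":{"type":"array","items":{"type":"number"}},"roll":{"type":"number"}}}},"squeeze":{"type":"number"}},"required":["series"]}

```bash
mkdir -p pics; ls; cat > h.py <<'E'
import numpy as np,cv2
from scipy.spatial.transform import Rotation as R
from workcell import env
def cap(n,f=None):
    c=env.capture(n)
    if f: cv2.imwrite(f'pics/{f}.png',np.ascontiguousarray(c['pixels'][:,:,::-1]))
    return c
def proj(c,P):
    P=np.atleast_2d(P); q=(P-np.array(c['eye']))@camR(c)
    u=q@np.array(c['K']).T; return u[:,:2]/u[:,2:]
def camR(c):
    o=np.array(c['orientation']); return o if o.shape==(3,3) else R.from_quat(o).as_matrix()
def back(c,uv,z):
    uv=np.atleast_2d(uv); d=np.c_[uv,np.ones(len(uv))]@np.linalg.inv(np.array(c['K'])).T@camR(c).T
    e=np.array(c['eye']); return e+d*((z-e[2])/d[:,2])[:,None]
E
python3 - <<'E'
from h import *
for n in('side','top'):
    c=cap(n,n+'0'); print(n,c['K'],c['eye'],c['orientation'])
print(env.state())
E
```

```text
pics
side [[436.44806082   0.         277.95869755]
 [  0.         436.44806082 218.26167278]
 [  0.           0.           1.        ]] [ 0.21650816 -0.85707545  0.62962027] [ 0.86693247 -0.14566357  0.08281619 -0.46941633]
top [[442.75974772   0.         279.65460087]
 [  0.         442.75974772 203.00016431]
 [  0.           0.           1.        ]] [ 0.29466127 -0.0974246   1.14214265] [-0.69976109  0.70943264 -0.05513481  0.06324481]
{'time_s': 0.1, 'joint_positions': array([-1.39021296,  0.41181487, -0.01276201,  1.59692146,  0.00565121,
        1.13428976, -0.08217925]), 'joint_velocities': array([ 0.00090961, -0.001201  ,  0.00056757, -0.00248047,  0.00067974,
        0.00014945,  0.00086389]), 'joint_torque': array([ 2.91541495e-03, -5.89102435e+01,  6.44259341e-01, -2.91714710e+01,
       -5.36567182e-02,  1.44616887e-02,  8.80916332e-05]), 'ee_pos': array([0.15380685, 0.60533174, 0.22191198]), 'tcp_rot': array([-0.4344692 ,  0.55850916,  0.43379544,  0.55778629]), 'contact_force': array([-0.22408949, -0.58093214, -0.65969919]), 'torque': array([0.00175768, 0.00752069, 0.06390399]), 'width': 0.0879502054961882}
```

View pics/top0.png

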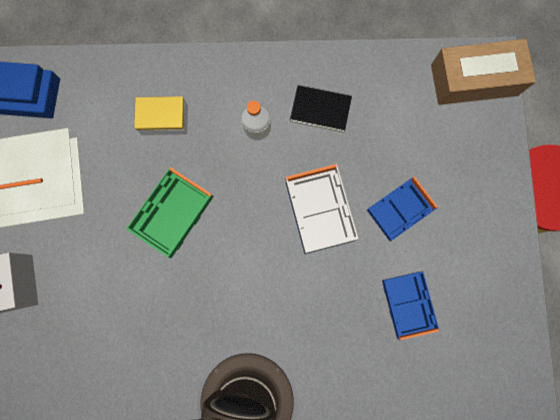

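View pics/side0.png

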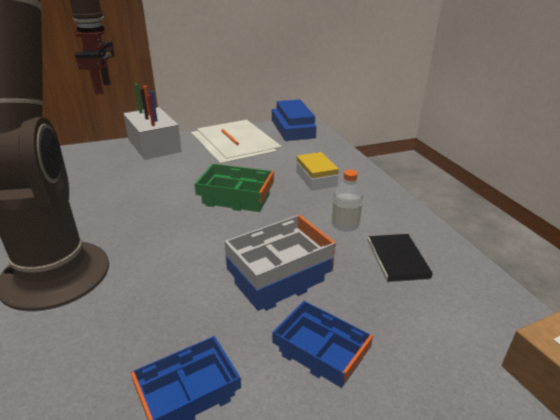

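The top view shows the green tote alone, centred near (170,212). The white tote nested in the blue one is near (321,208), with its orange end up, which is world +x. There are also two smaller blue look-alikes at (402,208) and (410,305). Next I fit the poses by silhouette in both views.

```bash
cat > fit.py <<'E'
from h import *
from scipy.optimize import minimize
import sys
def body(z0):
    b=[(sx*.084,sy*.049,z0) for sx in(1,-1) for sy in(1,-1)]
    f=[(x+s*.012,sy*.0595,z0+h) for x in(-.058,.02) for s in(1,-1) for sy in(1,-1) for h in(0,)]
    c=[(sx*.093,sy*.0635,z0+h) for sx in(1,-1) for sy in(1,-1) for h in(.0375,.07)]
    return np.array(b),np.array(c)
S=4
def W(p,L):
    a=p[2];M=np.array([[np.cos(a),-np.sin(a),0],[np.sin(a),np.cos(a),0],[0,0,1]])
    return L@M.T+np.array([p[0],p[1],0])
def sil(c,p,zs):
    m=np.zeros((420*S,560*S),np.uint8)
    for z0 in zs:
        b,col=body(z0)
        low=np.r_[b,b+[0,0,.0375]]
        for L in(low,col):
            u=proj(c,W(p,L)); u=(u+.5)*S-.5
            h=cv2.convexHull(u.astype(np.float32)).astype(np.float32)
            cv2.fillConvexPoly(m,np.round(h*16).astype(np.int32),255,shift=4)
    return cv2.resize(m,(560,420),interpolation=cv2.INTER_AREA)/255.
def mask(c,color,near):
    h=cv2.cvtColor(c['pixels'],cv2.COLOR_RGB2HSV).astype(int);H,s,v=h[...,0],h[...,1],h[...,2]
    org=((H<14)|(H>172))&(s>150)&(v>90)
    if color=='green': m=(H>45)&(H<85)&(s>110)
    elif color=='stack': m=((v>150)&(s<60))|((H>100)&(H<125)&(s>140))
    else: m=(v>140)&(s<60)
    m=(m|org).astype(np.uint8)
    m=cv2.morphologyEx(m,cv2.MORPH_CLOSE,np.ones((5,5),np.uint8))
    n,l=cv2.connectedComponents(m)
    u,w=np.round(near).astype(int); k=l[w-6:w+7,u-6:u+7].ravel(); k=k[k>0]
    m=(l==np.bincount(k).argmax()).astype(np.uint8)
    cs,_=cv2.findContours(m,cv2.RETR_EXTERNAL,cv2.CHAIN_APPROX_NONE); cv2.drawContours(m,cs,-1,1,-1)
    return m
def fit(cams,color,p0,zs):
    p0=np.array(p0,float); ms=[mask(c,color,proj(c,[p0[0],p0[1],zs[-1]+.02])[0]) for c in cams]
    sc=np.array([.005,.005,.05])
    def f(q): return sum(np.abs(sil(c,p0+q*sc,zs)-m).sum() for c,m in zip(cams,ms))
    q=np.zeros(3)
    for d in (3,1):
        r=minimize(f,q,method='Nelder-Mead',options=dict(initial_simplex=[q]+[q+d*e for e in np.eye(3)],xatol=.005,fatol=.3)); q=r.x
    return p0+q*sc,r.fun,[int(m.sum()) for m in ms]
def overlay(c,p,zs,fn,box,k=4):
    im=np.ascontiguousarray(c['pixels'][:,:,::-1]); x0,y0,x1,y1=box
    im=cv2.resize(im[y0:y1,x0:x1],None,fx=k,fy=k,interpolation=cv2.INTER_CUBIC)
    def ln(L):
        u=proj(c,W(p,np.array(L,float))); u=(u-[x0,y0]+.5)*k-.5
        cv2.polylines(im,[np.round(u).astype(np.int32)],True,(255,0,255),1)
    z=zs[-1]
    for a,b,h in((.093,.0635,.07),(.006,.046,.034)): ln([(a,b,z+h),(a,-b,z+h),(-a,-b,z+h),(-a,b,z+h)])
    z=zs[0];a,b=.084,.049; ln([(a,b,z),(a,-b,z),(-a,-b,z),(-a,b,z)])
    cv2.imwrite(f'pics/{fn}.png',im)
E
cat > m0.py <<'E'
from fit import *
t=cap('top');s=cap('side')
g0=back(t,[170,212],.05)[0];w0=back(t,[321,208],.09)[0];print(g0,w0)
st=env.state();print(R.from_quat(st['tcp_rot']).as_matrix().round(3),st['ee_pos'])
for col,p0,zs in(('green',[g0[0],g0[1],-.6],[0]),('stack',[w0[0],w0[1],.25],[0,.0375])):
    for cams in([t],[s],[t,s]): r=fit(cams,col,p0,zs);print(col,r)
    p=r[0]
    uv=proj(t,[p[0],p[1],zs[-1]+.05])[0].astype(int);overlay(t,p,zs,col+'t0',(uv[0]-70,uv[1]-60,uv[0]+70,uv[1]+60),5)
    uv=proj(s,[p[0],p[1],zs[-1]+.03])[0].astype(int);overlay(s,p,zs,col+'s0',(uv[0]-70,uv[1]-60,uv[0]+70,uv[1]+60),5)
E
python3 m0.py
```

```text
[0.46077127 0.18851639 0.05      ] [ 0.45911637 -0.18563834  0.09      ]
[[-0.    -0.969  0.246]
 [-0.001  0.246  0.969]
 [-1.    -0.    -0.001]] [0.15382773 0.60546072 0.22216667]
green (array([ 0.4600824 ,  0.18653896, -0.59275068]), np.float64(154.27450980392155), [3966])
green (array([ 0.46153782,  0.1912337 , -0.52503908]), np.float64(696.9294117647058), [2182])
green (array([ 0.46005574,  0.18717503, -0.58740825]), np.float64(881.8901960784312), [3966, 2182])
stack (array([ 0.45916777, -0.18658962,  0.25890293]), np.float64(13891.066666666666), [18247])
stack (array([ 0.49239528, -0.10035439, -0.23382038]), np.float64(4277.941176470588), [1695])
stack (array([ 0.45900306, -0.18153596,  0.23255956]), np.float64(19279.73725490196), [18247, 1695])
```

```bash
python3 - <<'E'
import cv2
for n,pts in(('top',[(320,215),(310,190),(345,230),(326,171),(260,260),(170,212),(160,240),(140,215)]),('side',[(280,240),(245,262),(285,275),(300,285),(240,285),(315,235),(100,200),(300,330),(235,175),(235,195),(265,185),(205,190)])):
    im=cv2.imread(f'pics/{n}0.png');h=cv2.cvtColor(im,cv2.COLOR_BGR2HSV)
    for u,v in pts: print(n,u,v,h[v,u])
a=cv2.imread('pics/top0.png')[150:260,270:370];b=cv2.imread('pics/side0.png')[155:310,190:345]
cv2.imwrite('pics/a.png',cv2.resize(a,None,fx=5,fy=5,interpolation=2));cv2.imwrite('pics/b.png',cv2.resize(b,None,fx=3.8,fy=3.8,interpolation=2))
E
```

```text
top 320 215 [ 10  10 232]
top 310 190 [ 17  10 227]
top 345 230 [ 17  15 120]
top 326 171 [ 11  86 133]
top 260 260 [  0   0 151]
top 170 212 [ 67 129 172]
top 160 240 [ 65 126 176]
top 140 215 [ 70 156  59]
side 280 240 [ 17  18 101]
side 245 262 [ 15  17 181]
side 285 275 [20 16 96]
side 300 285 [111 148  76]
side 240 285 [112 124  76]
side 315 235 [ 10 167 107]
side 100 200 [ 12  10 132]
side 300 330 [110 184 147]
side 235 175 [ 63 111  76]
side 235 195 [ 66 122  75]
side 265 185 [ 11 195 171]
side 205 190 [ 64 112  75]
```

View pics/b.png

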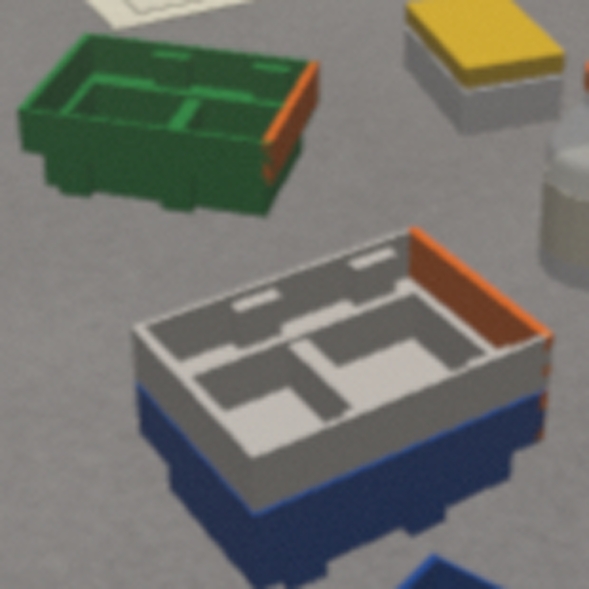

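View pics/a.png

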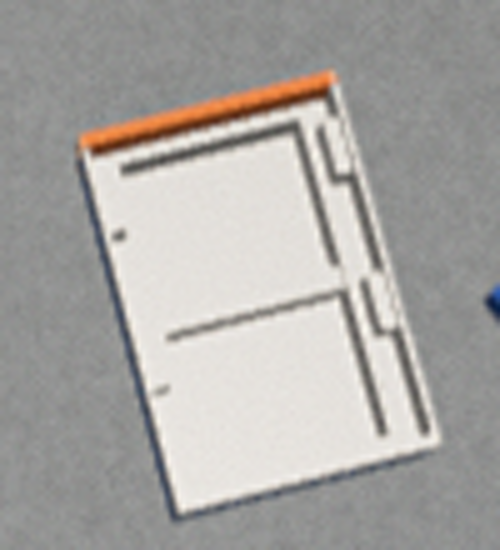

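```bash
cat > cf.py <<'E'
from fit import *
from scipy.optimize import least_squares
C=np.array([[.093,.0635],[.093,-.0635],[-.093,-.0635],[-.093,.0635]])
def cfit(obs,p0,z,freez=False):
    # obs: list of (cam, 4x2 pix in order of C; nan = unseen)
    def f(p):
        L=np.c_[C,np.full(4,p[3] if freez else z)]
        r=np.concatenate([(proj(c,W(p,L))-u).ravel() for c,u in obs]); return r[~np.isnan(r)]
    r=least_squares(f,list(p0)+([z] if freez else [])); return r.x.round(4),f(r.x).round(1)
E
cat > m1.py <<'E'
from cf import *
t=env.capture('top');s=env.capture('side')
ub=lambda a,k,o:(np.array(a,float)+.5)/k-.5+np.array(o)
wt=ub([(80,140),(335,72),(440,440),(175,517)],5,(270,150))
ws=ub([(412,230),(551,335),(253,458),(137,327)],3.8,(190,155))
p0=[.459,-.186,.25]
for o in([(t,wt)],[(s,ws)],[(t,wt),(s,ws)]):
    print(*cfit(o,p0,.1075)); print(*cfit(o,p0,.1075,True))
p=cfit([(t,wt),(s,ws)],p0,.1075)[0]
overlay(t,p,[0,.0375],'wt1',(270,150,370,260),5);overlay(s,p,[0,.0375],'ws1',(190,155,345,310),3.8 if 0 else 4)
pg=fit([t],'green',[.46,.187,-.59],[0])[0]
overlay(t,pg,[0],'gt1',(115,155,225,265),5);overlay(s,pg,[0],'gs1',(185,150,285,220),6)
a=[cv2.imread(f'pics/{n}.png') for n in('wt1','ws1','gt1','gs1')]
a=[cv2.resize(i,(400,300*1) if 0 else (400,int(400*i.shape[0]/i.shape[1]))) for i in a]
def pad(i,h=440): return cv2.copyMakeBorder(i,0,h-i.shape[0],0,0,0)
cv2.imwrite('pics/w1.png',np.hstack([pad(a[0]),pad(a[1])]));cv2.imwrite('pics/g1.png',np.hstack([pad(a[2]),pad(a[3])]))
E
python3 m1.py
```

```text
[ 0.4576 -0.1842  0.2405] [-0.5 -0.6 -0.4 -0.1  0.3  1.2  0.7 -0.5]
[ 0.4586 -0.1847  0.2405  0.1014] [-0.3 -0.4 -0.5  0.2  0.   1.   0.7 -0.7]
[ 0.4592 -0.1848  0.244 ] [ 0.7 -0.9  0.7 -0.1  0.1  0.2 -1.5  0.2]
[ 0.4638 -0.172   0.2405  0.097 ] [ 0.5 -0.2 -0.4  0.2  0.4 -0.3 -0.5  0.3]
[ 0.4586 -0.1845  0.2422] [-0.5 -1.  -0.3 -0.5  0.4  0.7  0.9 -0.9  0.5 -0.9  0.4 -0.  -0.4  0.2
 -1.9  0.1]
[ 0.4588 -0.1841  0.242   0.1065] [-0.6 -1.  -0.5 -0.5  0.2  0.7  0.7 -0.9  0.5 -0.6  0.3  0.3 -0.3  0.4
 -1.8  0.4]
```

```bash
sleep 1
```

```text
(no output)
```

View pics/w1.png

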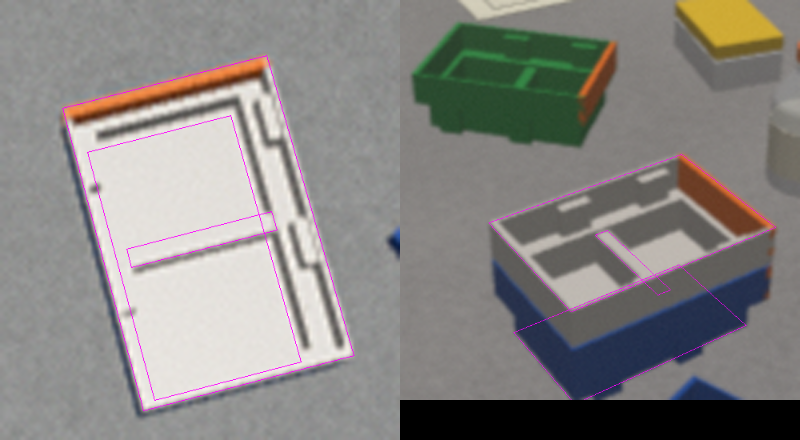

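View pics/g1.png

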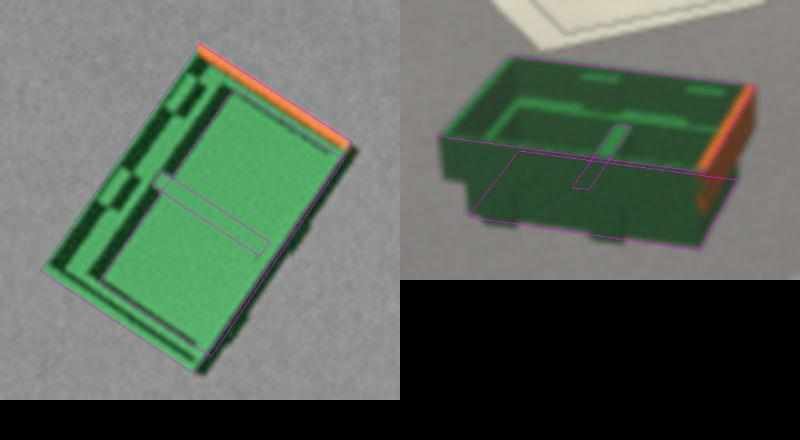

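The green fit is (0.460, 0.187, yaw −0.59) and its overlay matches. The white fit is (0.4586, −0.1845, yaw 0.242) with a rim height of 0.1065, against 0.1075 expected. I'll write a planner helper and start moving.

```bash
cat > go.py <<'E'
from h import *
import sys
def rel(x,y,z,yaw=None):
    s=env.state();M=R.from_quat(s['tcp_rot']).as_matrix();p=s['ee_pos']
    o=M.T@(np.array([x,y,z])-p)/.2
    cy=np.arctan2(M[1,2],M[0,2]); r=None if yaw is None else round(float(-((yaw-cy+np.pi)%(2*np.pi)-np.pi)/np.pi),4)
    print('offset',o.round(4).tolist(),'roll',r,'| pos',p.round(4),'yaw',round(float(cy),4),'t',round(s['time_s'],2),'q',s['joint_positions'].round(2),'F',np.round(s['contact_force'],1),'w',round(float(s['width']),4))
if __name__=='__main__': rel(*map(float,sys.argv[1:]))
E
python3 go.py .2 .4 .25 .9; python3 -c "
from h import *
t=env.capture('top');print(back(t,[[38,282],[10,255],[30,310]],.1))"
```

```text
offset [-0.1377, -0.4767, -0.9397] roll 0.1343 | pos [0.1539 0.6056 0.2224] yaw 1.3221 t 0.3 q [-1.39  0.41 -0.01  1.6   0.01  1.13 -0.08] F [-0.6 -0.4  0.3] w 0.0874
[[0.29249607 0.47962419 0.1       ]
 [0.35609882 0.55107157 0.1       ]
 [0.22899642 0.49319929 0.1       ]]
```

{"name": "drive_tool", "arguments": {
  "series": [
    {"claw":1,"offset":[-0.2,0,-0.05],"roll":0},
    {"claw":1,"offset":[-0.25,-0.15,-0.35],"roll":0.05},
    {"claw":1,"offset":[-0.25,-0.3,-0.6],"roll":0.1},
    {"claw":1,"offset":[-0.25,-0.45,-0.9],"roll":0.13},
    {"claw":1,"offset":[-0.25,-0.48,-0.94],"roll":0.134}
  ],
  "squeeze": 25
}}

```text
time_s: 0.98
ee_pos: [0.2017, 0.3967, 0.2731]
tcp_rot: [-0.306, 0.637, 0.307, 0.637]
contact_force: [0.3, 0.4, -0.0]
width: 0.0879
```

```bash
python3 go.py .40 .14 .25 .55
```

```text
offset [0.1153, -1.5757, -0.3838] roll 0.1104 | pos [0.2017 0.3967 0.2731] yaw 0.8967 t 0.97 q [-1.3   0.05  0.1   1.94 -0.01  1.15 -0.31] F [ 0.3  0.4 -0. ] w 0.0879
```

{"name": "drive_tool", "arguments": {
  "series": [
    {"claw":1,"offset":[0,-0.3,-0.07],"roll":0.03},
    {"claw":1,"offset":[0,-0.6,-0.14],"roll":0.06},
    {"claw":1,"offset":[0,-0.85,-0.2],"roll":0.09},
    {"claw":1,"offset":[0,-1.0,-0.24],"roll":0.11},
    {"claw":1,"offset":[0,-1.0,-0.24],"roll":0.11}
  ]
}}

```text
time_s: 1.6
ee_pos: [0.329, 0.2372, 0.273]
tcp_rot: [-0.193, 0.68, 0.193, 0.681]
contact_force: [0.1, -0.0, -0.5]
width: 0.0878
```

```bash
python3 go.py .4586 -.1845 .2 .242
```

```text
offset [0.3641, -2.1352, -0.5546] roll 0.0987 | pos [0.329  0.2372 0.273 ] yaw 0.5522 t 1.6 q [-1.07 -0.04  0.32  2.03  0.01  1.15 -0.2 ] F [ 0.1 -0.  -0.5] w 0.0878
```

{"name": "drive_tool", "arguments": {
  "series": [
    {"claw":1,"offset":[0,-0.3,-0.06],"roll":0.02},
    {"claw":1,"offset":[0,-0.6,-0.13],"roll":0.04},
    {"claw":1,"offset":[0,-0.9,-0.2],"roll":0.06},
    {"claw":1,"offset":[0,-1.0,-0.26],"roll":0.08},
    {"claw":1,"offset":[0,-1.0,-0.26],"roll":0.0987}
  ]
}}

```text
time_s: 2.22
ee_pos: [0.389, 0.0407, 0.2728]
tcp_rot: [-0.085, 0.702, 0.086, 0.702]
contact_force: [-0.4, 0.3, -0.4]
width: 0.088
```

```bash
python3 go.py .4586 -.1845 .2 .242
```

```text
offset [0.3637, -1.1767, 0.0672] roll 0.0001 | pos [0.389  0.0407 0.2728] yaw 0.2425 t 2.23 q [-0.83 -0.1   0.57  2.07  0.06  1.16 -0.04] F [-0.4  0.3 -0.4] w 0.088
```

{"name": "drive_tool", "arguments": {
  "series": [
    {"claw":1,"offset":[0.05,-0.3,0.02],"roll":0},
    {"claw":1,"offset":[0.1,-0.6,0.04],"roll":0},
    {"claw":1,"offset":[0.2,-0.9,0.06],"roll":0},
    {"claw":1,"offset":[0.3,-1.0,0.07],"roll":0},
    {"claw":1,"offset":[0.36,-1.0,0.07],"roll":0}
  ]
}}

```text
time_s: 2.85
ee_pos: [0.4515, -0.1494, 0.1994]
tcp_rot: [-0.087, 0.702, 0.086, 0.701]
contact_force: [0.2, 0.4, -0.0]
width: 0.0881
```

```bash
python3 go.py .4586 -.1845 .13 .242
```

```text
offset [0.347, -0.1785, -0.0074] roll 0.001 | pos [ 0.4515 -0.1494  0.1994] yaw 0.2451 t 2.85 q [-0.52  0.23  0.87  2.02 -0.2   0.99  0.7 ] F [ 0.2  0.4 -0. ] w 0.0881
```

{"name": "drive_tool", "arguments": {
  "series": [
    {"claw":1,"offset":[0.1,-0.1,-0.004],"roll":0},
    {"claw":1,"offset":[0.25,-0.179,-0.007],"roll":0.001},
    {"claw":1,"offset":[0.347,-0.179,-0.007],"roll":0.001},
    {"claw":1,"offset":[0.347,-0.179,-0.007],"roll":0.001},
    {"claw":1,"offset":[0.347,-0.179,-0.007],"roll":0.001}
  ]
}}

```text
time_s: 3.48
ee_pos: [0.4591, -0.1836, 0.1319]
tcp_rot: [-0.086, 0.702, 0.086, 0.702]
contact_force: [0.5, 0.5, -0.1]
width: 0.0878
```

```bash
python3 go.py .4586 -.1845 .0465 .242; python3 -c "
from h import *
c=cap('side','s2');im=cv2.imread('pics/s2.png')[120:320,170:370];cv2.imwrite('pics/s2c.png',cv2.resize(im,None,fx=3,fy=3))"
```

```text
offset [0.4269, -0.0041, -0.0041] roll 0.0007 | pos [ 0.4591 -0.1836  0.1319] yaw 0.2442 t 3.48 q [-0.36  0.38  0.81  2.05 -0.36  0.86  0.9 ] F [ 0.5  0.5 -0.1] w 0.0878
```

View pics/s2c.png

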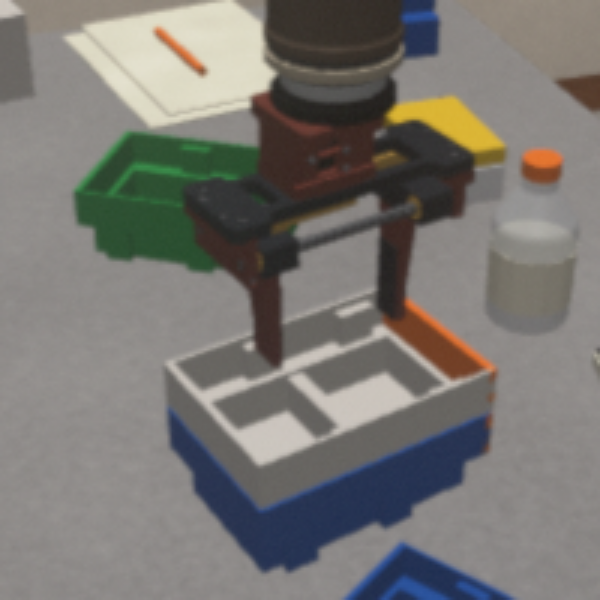

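The side view shows the fingers open along the tote's length, one on each side of the fin. I'll go down.

{"name": "drive_tool", "arguments": {
  "series": [
    {"claw":1,"offset":[0.12,-0.004,-0.004],"roll":0},
    {"claw":1,"offset":[0.24,-0.004,-0.004],"roll":0},
    {"claw":1,"offset":[0.33,-0.004,-0.004],"roll":0},
    {"claw":1,"offset":[0.4,-0.004,-0.004],"roll":0.0007},
    {"claw":1,"offset":[0.424,-0.004,-0.004],"roll":0.0007}
  ]
}}

```text
time_s: 4.15
ee_pos: [0.4578, -0.1858, 0.046]
tcp_rot: [-0.085, 0.702, 0.085, 0.702]
contact_force: [0.2, 0.3, 1.0]
width: 0.0877
```

```bash
python3 go.py .4586 -.1845 .0465 .242
```

```text
offset [-0.0027, 0.0051, 0.0056] roll -0.0006 | pos [ 0.4578 -0.1858  0.046 ] yaw 0.24 t 4.15 q [-0.24  0.51  0.69  2.11 -0.51  0.69  1.03] F [0.2 0.3 1. ] w 0.0877
```

{"name": "drive_tool", "arguments": {
  "series": [
    {"claw":1,"offset":[0,0.005,0.005],"roll":0},
    {"claw":-0.2,"offset":[0,0.005,0.005],"roll":0},
    {"claw":-1,"offset":[0,0.005,0.005],"roll":0},
    {"claw":-1,"offset":[0,0.005,0.005],"roll":0},
    {"claw":-1,"offset":[0,0.005,0.005],"roll":0}
  ],
  "squeeze": 30
}}

```text
time_s: 4.78
ee_pos: [0.4587, -0.1847, 0.0466]
tcp_rot: [-0.085, 0.702, 0.085, 0.702]
contact_force: [0.5, 0.6, -0.2]
width: 0.051
```

{"name": "drive_tool", "arguments": {
  "series": [
    {"claw":-1,"offset":[0,0,0],"roll":0},
    {"claw":-1,"offset":[0,0,0],"roll":0},
    {"claw":-1,"offset":[0,0,0],"roll":0},
    {"claw":-1,"offset":[0,0,0],"roll":0},
    {"claw":-1,"offset":[0,0,0],"roll":0}
  ]
}}

```text
time_s: 5.4
ee_pos: [0.4584, -0.1847, 0.0464]
tcp_rot: [-0.085, 0.702, 0.085, 0.702]
contact_force: [-1.0, -0.7, 0.3]
width: 0.0117
```

```bash
python3 go.py .4586 -.1845 .17 .242; cat > shot.py <<'E'
from h import *
import sys
n=sys.argv[1]
t=cap('top','t'+n);s=cap('side','s'+n)
def crop(c,x,y,z,hw):
    u=proj(c,[x,y,z])[0].astype(int);x0=max(0,min(560-2*hw,u[0]-hw));y0=max(0,min(420-2*hw,u[1]-hw))
    print('origin',x0,y0)
    return cv2.resize(np.ascontiguousarray(c['pixels'][y0:y0+2*hw,x0:x0+2*hw,::-1]),(400,400),interpolation=2)
x,y,z=map(float,sys.argv[2:5]);hw=int(sys.argv[5])
cv2.imwrite(f'pics/{n}.png',np.hstack([crop(t,x,y,z,hw),crop(s,x,y,z,hw)]))
E
python3 shot.py g1 .4586 -.1845 .09 80
```

```text
offset [-0.618, 0.0009, 0.0009] roll -0.0007 | pos [ 0.4584 -0.1847  0.0464] yaw 0.2399 t 5.4 q [-0.25  0.51  0.69  2.11 -0.51  0.69  1.02] F [-1.  -0.7  0.3] w 0.0117
origin 240 128
origin 199 168
```

View pics/g1.png

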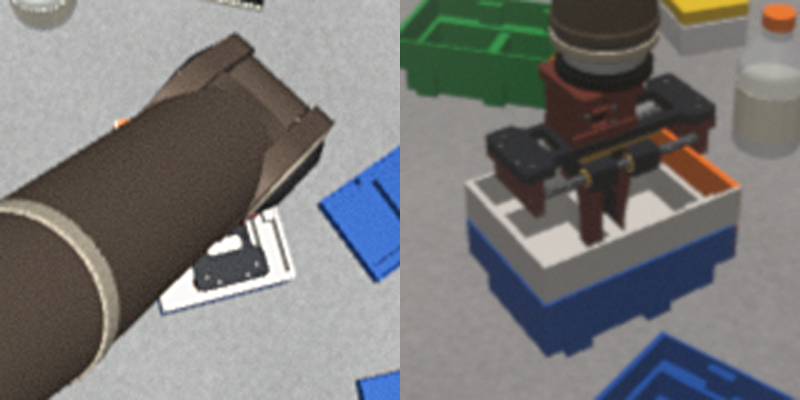

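The fin is gripped (11.7 mm opening, fin 12 mm). Now I lift.

{"name": "drive_tool", "arguments": {
  "series": [
    {"claw":-1,"offset":[0,0,0],"roll":0},
    {"claw":-1,"offset":[-0.05,0,0],"roll":0},
    {"claw":-1,"offset":[-0.1,0,0],"roll":0},
    {"claw":-1,"offset":[-0.17,0,0],"roll":0},
    {"claw":-1,"offset":[-0.25,0,0],"roll":0}
  ],
  "squeeze": 45
}}

```text
time_s: 6.12
ee_pos: [0.4586, -0.1847, 0.0976]
tcp_rot: [-0.085, 0.702, 0.085, 0.702]
contact_force: [-0.0, -0.8, -3.9]
width: 0.0115
```

{"name": "drive_tool", "arguments": {
  "series": [
    {"claw":-1,"offset":[-0.08,0,0],"roll":0},
    {"claw":-1,"offset":[-0.18,0,0],"roll":0},
    {"claw":-1,"offset":[-0.28,0,0],"roll":0},
    {"claw":-1,"offset":[-0.36,0,0],"roll":0},
    {"claw":-1,"offset":[-0.4,0,0],"roll":0}
  ]
}}

```text
time_s: 6.75
ee_pos: [0.4589, -0.1847, 0.1776]
tcp_rot: [-0.085, 0.702, 0.085, 0.702]
contact_force: [0.3, 0.7, -4.4]
width: 0.0114
```

```bash
python3 go.py .4586 -.1845 .17 .242;python3 shot.py l1 .4586 -.1845 .12 80
```

```text
offset [0.0379, 0.0012, -0.0012] roll -0.0006 | pos [ 0.4589 -0.1847  0.1776] yaw 0.2401 t 6.75 q [-0.42  0.31  0.87  2.   -0.29  0.96  0.83] F [ 0.3  0.7 -4.4] w 0.0114
origin 241 126
origin 199 156
```

View pics/l1.png

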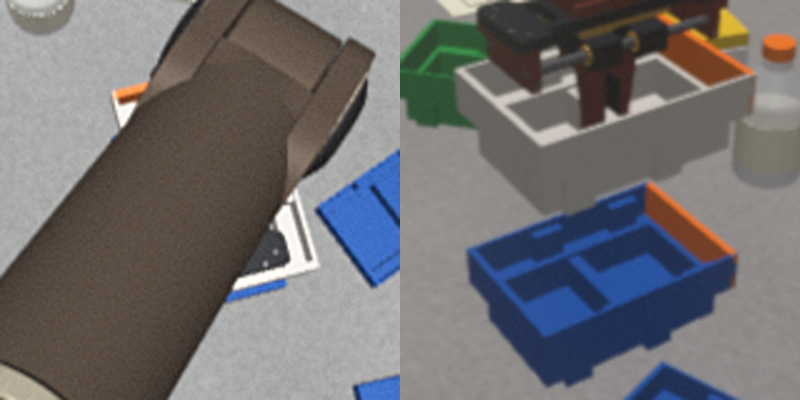

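```bash
python3 -c "
import cv2
im=cv2.imread('pics/sl1.png')[150:320,210:345];cv2.imwrite('pics/z.png',cv2.resize(im,None,fx=5,fy=5,interpolation=2)[:425]);cv2.imwrite('pics/z2.png',cv2.resize(im,None,fx=5,fy=5,interpolation=2)[350:])"
```

```text
(no output)
```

View pics/z.png

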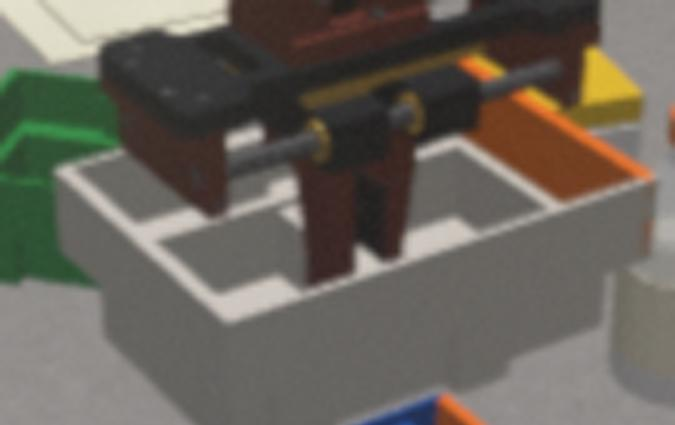

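View pics/z2.png

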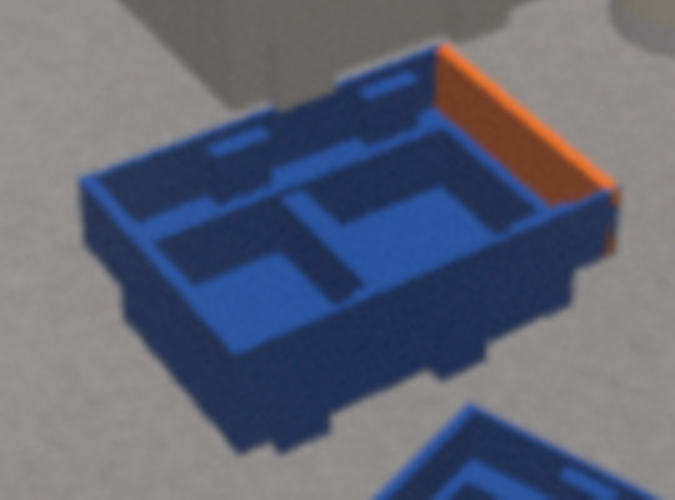

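```bash
cat > m2.py <<'E'
from cf import *
s=env.capture('side')
ub=lambda a:(np.array(a,float)+.5)/5-.5+np.array([210,150])
b=ub([(438,393),(619,541),(235,705),(79,529)]);n=np.nan
w=ub([(n,n),(655,178),(226,324),(54,172)])
p0=[.459,-.185,.24]
print('blue',*cfit([(s,b)],p0,.07));print(*cfit([(s,b)],p0,.07,True))
print('white',*cfit([(s,w)],p0,.2387));print(*cfit([(s,w)],p0,.2387,True))
b2=b.copy();b2[0]=n
print('blue3',*cfit([(s,b2)],p0,.07))
E
python3 m2.py; python3 go.py .4586 -.1845 .18 -1.2
```

```text
blue [ 0.4585 -0.1846  0.2471] [ 0.6 -0.1  0.1 -0.6 -0.1  0.2 -0.5  0.2]
[ 0.4601 -0.18    0.2459  0.066 ] [ 0.5  0.2 -0.2 -0.4 -0.  -0.  -0.2  0.3]
white [ 0.4597 -0.1837  0.2467] [ 0.2  0.1  0.2  0.1 -0.4 -0.3]
[ 0.4607 -0.1806  0.2456  0.2367] [-0.1  0.2  0.2  0.  -0.2 -0.3]
blue3 [ 0.459  -0.1849  0.2398] [ 0.5 -0.3 -0.2  0.1 -0.2  0. ]
offset [-0.0174, 0.0, -0.0002] roll 0.4585 | pos [ 0.4586 -0.1845  0.1765] yaw 0.2403 t 6.9 q [-0.42  0.31  0.87  2.   -0.29  0.96  0.83] F [ 0.4  1.8 -4. ] w 0.0119
```

Blue and white agree within about 1 mm at (0.459, −0.185, yaw 0.243). The white tote is clear, so I turn it half round above the blue one.

{"name": "drive_tool", "arguments": {
  "series": [
    {"claw":-1,"offset":[0,0,0],"roll":0.03},
    {"claw":-1,"offset":[0,0,0],"roll":0.08},
    {"claw":-1,"offset":[0,0,0],"roll":0.135},
    {"claw":-1,"offset":[0,0,0],"roll":0.19},
    {"claw":-1,"offset":[0,0,0],"roll":0.24}
  ]
}}

```text
time_s: 7.52
ee_pos: [0.4581, -0.1844, 0.1757]
tcp_rot: [0.181, 0.684, -0.182, 0.683]
contact_force: [-0.1, 0.8, -4.4]
width: 0.0121
```

{"name": "drive_tool", "arguments": {
  "series": [
    {"claw":-1,"offset":[0,0,0],"roll":0.055},
    {"claw":-1,"offset":[0,0,0],"roll":0.11},
    {"claw":-1,"offset":[0,0,0],"roll":0.165},
    {"claw":-1,"offset":[0,0,0],"roll":0.22},
    {"claw":-1,"offset":[0,0,0],"roll":0.27}
  ]
}}

```text
time_s: 8.15
ee_pos: [0.4582, -0.1844, 0.1757]
tcp_rot: [0.446, 0.548, -0.447, 0.548]
contact_force: [-0.3, 0.7, -5.1]
width: 0.0112
```

{"name": "drive_tool", "arguments": {
  "series": [
    {"claw":-1,"offset":[0,0,0],"roll":0.055},
    {"claw":-1,"offset":[0,0,0],"roll":0.11},
    {"claw":-1,"offset":[0,0,0],"roll":0.165},
    {"claw":-1,"offset":[0,0,0],"roll":0.22},
    {"claw":-1,"offset":[0,0,0],"roll":0.27}
  ]
}}

```text
time_s: 8.78
ee_pos: [0.4582, -0.1844, 0.1756]
tcp_rot: [-0.632, -0.316, 0.633, -0.316]
contact_force: [-0.6, 0.6, -3.3]
width: 0.0121
```

```bash
python3 go.py .4587 -.1847 .177 -2.8996
```

```text
offset [-0.0071, 0.0027, -0.0003] roll 0.2177 | pos [ 0.4582 -0.1844  0.1756] yaw -2.2156 t 8.78 q [-0.7   0.62  1.41  2.01 -0.68  1.13 -1.2 ] F [-0.6  0.6 -3.3] w 0.0121
```

{"name": "drive_tool", "arguments": {
  "series": [
    {"claw":-1,"offset":[0,0,0],"roll":0.01},
    {"claw":-1,"offset":[0,0,0],"roll":0.02},
    {"claw":-1,"offset":[0,0,0],"roll":0.03},
    {"claw":-1,"offset":[0,0,0],"roll":0.04},
    {"claw":-1,"offset":[0,0,0],"roll":0.05}
  ]
}}

```text
time_s: 9.4
ee_pos: [0.4586, -0.1846, 0.1765]
tcp_rot: [0.655, 0.266, -0.655, 0.266]
contact_force: [-0.0, -0.7, -4.0]
width: 0.0113
```

```bash
python3 go.py .4587 -.1847 .177 -2.8996
```

```text
offset [-0.0027, 0.0005, -0.0001] roll 0.1689 | pos [ 0.4586 -0.1846  0.1765] yaw -2.3691 t 9.4 q [-0.7   0.62  1.42  2.01 -0.69  1.13 -1.34] F [-0.  -0.7 -4. ] w 0.0113
```

Joint 3 is holding inside its range (1.42, limit 1.44) and joint 7 takes the rest of the turn.

{"name": "drive_tool", "arguments": {
  "series": [
    {"claw":-1,"offset":[0,0,0],"roll":0.03},
    {"claw":-1,"offset":[0,0,0],"roll":0.07},
    {"claw":-1,"offset":[0,0,0],"roll":0.11},
    {"claw":-1,"offset":[0,0,0],"roll":0.15},
    {"claw":-1,"offset":[0,0,0],"roll":0.169}
  ]
}}

```text
time_s: 10.02
ee_pos: [0.4586, -0.1847, 0.1764]
tcp_rot: [0.702, 0.085, -0.702, 0.084]
contact_force: [-0.5, -0.6, -4.6]
width: 0.0117
```

```bash
python3 go.py .4587 -.1847 .177 -2.8996;python3 shot.py r1 .4586 -.1845 .12 80; python3 -c "
import cv2
im=cv2.imread('pics/sr1.png')[150:235,210:345];cv2.imwrite('pics/z.png',cv2.resize(im,None,fx=5,fy=5,interpolation=2)[:425])"
```

```text
offset [-0.0028, 0.0003, -0.0005] roll -0.0008 | pos [ 0.4586 -0.1847  0.1764] yaw -2.902 t 10.03 q [-0.7   0.63  1.43  2.01 -0.7   1.13 -1.87] F [-0.5 -0.6 -4.6] w 0.0117
origin 241 126
origin 199 156
```

View pics/r1.png

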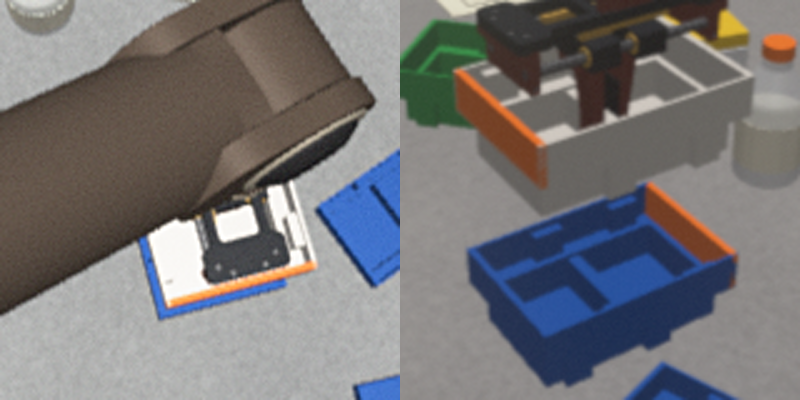

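View pics/z.png

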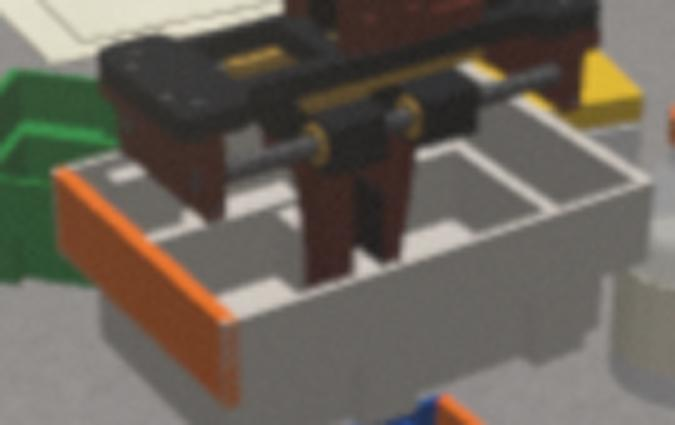

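White is now turned, with its orange end toward the robot and the edges shifted by only about 1 mm. Now I lower it.

{"name": "drive_tool", "arguments": {
  "series": [
    {"claw":-1,"offset":[0.07,0,0],"roll":0},
    {"claw":-1,"offset":[0.15,0,0],"roll":0},
    {"claw":-1,"offset":[0.23,0,0],"roll":-0.0008},
    {"claw":-1,"offset":[0.28,0,0],"roll":-0.0008},
    {"claw":-1,"offset":[0.3,0,0],"roll":-0.0008}
  ]
}}

```text
time_s: 10.75
ee_pos: [0.4582, -0.1847, 0.1157]
tcp_rot: [-0.701, -0.087, 0.702, -0.086]
contact_force: [-0.9, -0.3, -4.0]
width: 0.0112
```

```bash
python3 go.py .4587 -.1847 .081 -2.8996
```

```text
offset [0.1733, 0.0005, -0.0024] roll 0.0011 | pos [ 0.4582 -0.1847  0.1157] yaw -2.8962 t 10.75 q [-0.62  0.68  1.31  2.07 -0.79  1.03 -1.8 ] F [-0.9 -0.3 -4. ] w 0.0112
```

{"name": "drive_tool", "arguments": {
  "series": [
    {"claw":-1,"offset":[0.05,0,-0.001],"roll":0.001},
    {"claw":-1,"offset":[0.1,0,-0.001],"roll":0.001},
    {"claw":-1,"offset":[0.14,0,-0.001],"roll":0.001},
    {"claw":-1,"offset":[0.165,0,-0.001],"roll":0.001},
    {"claw":-1,"offset":[0.175,0,-0.001],"roll":0.001}
  ]
}}

```text
time_s: 11.38
ee_pos: [0.4587, -0.1846, 0.0812]
tcp_rot: [-0.702, -0.086, 0.702, -0.086]
contact_force: [-0.3, -0.6, -3.5]
width: 0.0115
```

```bash
python3 go.py .4587 -.1847 .0725 -2.8996;python3 shot.py p1 .4586 -.1845 .09 70; python3 -c "
import cv2
im=cv2.imread('pics/sp1.png')[180:310,210:345];cv2.imwrite('pics/z.png',cv2.resize(im,None,fx=4.5,fy=4.5,interpolation=2))"
```

```text
offset [0.0434, 0.0002, 0.0003] roll 0.0002 | pos [ 0.4587 -0.1846  0.0812] yaw -2.8991 t 11.38 q [-0.57  0.72  1.24  2.1  -0.86  0.97 -1.76] F [-0.3 -0.6 -3.5] w 0.0115
origin 250 138
origin 209 178
```

View pics/z.png

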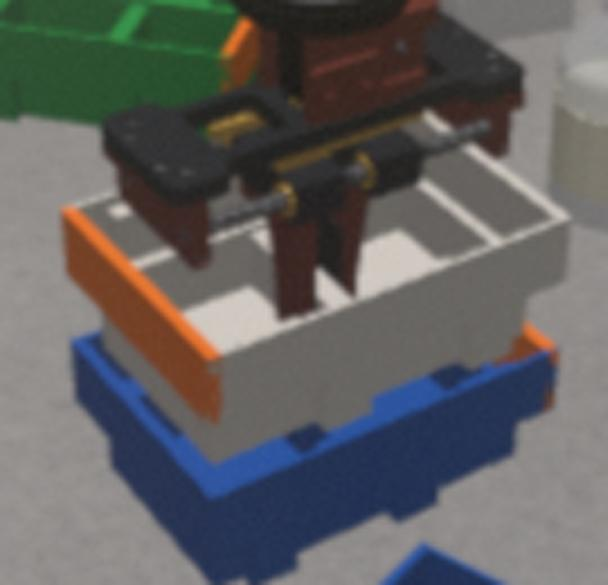

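White is well centred just above the rim. I lower it onto the seats slowly.

{"name": "drive_tool", "arguments": {
  "series": [
    {"claw":-1,"offset":[0.008,0,0],"roll":0},
    {"claw":-1,"offset":[0.016,0,0],"roll":0},
    {"claw":-1,"offset":[0.024,0,0],"roll":0},
    {"claw":-1,"offset":[0.03,0,0],"roll":0},
    {"claw":-1,"offset":[0.035,0,0],"roll":0}
  ]
}}

```text
time_s: 12.1
ee_pos: [0.4588, -0.1846, 0.0744]
tcp_rot: [-0.702, -0.086, 0.702, -0.086]
contact_force: [-0.6, -1.5, -3.0]
width: 0.0116
```

{"name": "drive_tool", "arguments": {
  "series": [
    {"claw":-1,"offset":[0.002,0,0],"roll":0},
    {"claw":-1,"offset":[0.004,0,0],"roll":0},
    {"claw":-1,"offset":[0.006,0,0],"roll":0},
    {"claw":-1,"offset":[0.008,0,0],"roll":0},
    {"claw":-1,"offset":[0.008,0,0],"roll":0}
  ]
}}

```text
time_s: 12.72
ee_pos: [0.4588, -0.1846, 0.0729]
tcp_rot: [0.702, 0.086, -0.702, 0.085]
contact_force: [-0.9, 0.1, 0.2]
width: 0.0118
```

```bash
python3 go.py .4587 -.1847 .0725 -2.8996
```

```text
offset [0.0021, 0.0004, 0.0006] roll 0.0002 | pos [ 0.4588 -0.1846  0.0729] yaw -2.8991 t 12.72 q [-0.56  0.73  1.22  2.1  -0.87  0.96 -1.75] F [-0.9  0.1  0.2] w 0.0118
```

Contact came at z = 0.0729, as predicted for sitting on the seats. I release.

{"name": "drive_tool", "arguments": {
  "series": [
    {"claw":-0.6,"offset":[0,0,0],"roll":0},
    {"claw":0,"offset":[0,0,0],"roll":0},
    {"claw":0.6,"offset":[0,0,0],"roll":0},
    {"claw":0.6,"offset":[0,0,0],"roll":0},
    {"claw":0.6,"offset":[0,0,0],"roll":0}
  ]
}}

```text
time_s: 13.35
ee_pos: [0.4588, -0.1847, 0.0728]
tcp_rot: [-0.702, -0.086, 0.702, -0.086]
contact_force: [-0.2, 0.4, 0.8]
width: 0.0543
```

{"name": "drive_tool", "arguments": {
  "series": [
    {"claw":0.6,"offset":[-0.02,0,0],"roll":0},
    {"claw":0.6,"offset":[-0.08,0,0],"roll":0},
    {"claw":0.6,"offset":[-0.2,0,0],"roll":0},
    {"claw":0.6,"offset":[-0.4,0,0],"roll":0},
    {"claw":0.6,"offset":[-0.55,0,0],"roll":0}
  ]
}}

```text
time_s: 13.98
ee_pos: [0.4588, -0.1851, 0.1848]
tcp_rot: [0.702, 0.085, -0.702, 0.086]
contact_force: [-0.9, 0.6, 0.4]
width: 0.0703
```

```bash
python3 go.py .46 .1868 .2 -.59;python3 shot.py p2 .4586 -.1845 .09 70; python3 -c "
import cv2
im=cv2.imread('pics/sp2.png')[180:310,210:345];cv2.imwrite('pics/z.png',cv2.resize(im,None,fx=4.5,fy=4.5,interpolation=2))"
```

```text
offset [-0.0779, -1.8039, -0.4514] roll -0.7352 | pos [ 0.4588 -0.1851  0.1848] yaw -2.8997 t 13.97 q [-0.7   0.59  1.41  2.   -0.65  1.12 -1.91] F [-0.9  0.6  0.4] w 0.0703
origin 250 138
origin 209 178
```

View pics/z.png

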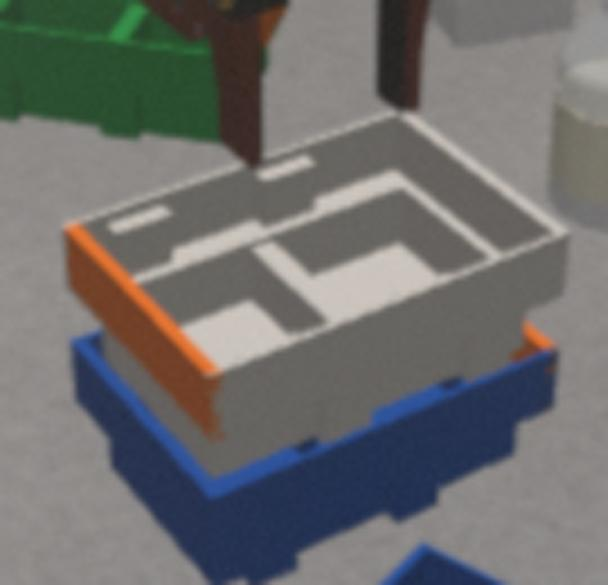

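```bash
python3 - <<'E'
from cf import *
s=env.capture('side')
ub=lambda a:(np.array(a,float)+.5)/4.5-.5+np.array([210,180]);n=np.nan
w=ub([(398,110),(568,235),(214,378),(66,230)]);b=ub([(n,n),(556,350),(211,498),(73,341)])
p0=[.459,-.185,.24]
for o,z in((w,.134),(b,.07)): print(*cfit([(s,o)],p0,z)); print(*cfit([(s,o)],p0,z,True))
E
```

```text
[ 0.4596 -0.1845  0.2606] [ 0.4 -0.3  0.6 -0.5 -0.   0.5 -0.9 -0.2]
[ 0.4627 -0.1755  0.258   0.127 ] [ 0.3  0.2 -0.2 -0.3  0.1  0.2 -0.2 -0.1]
[ 0.4593 -0.184   0.2407] [ 0.6 -0.2 -0.   0.1 -0.6 -0.2]
[ 0.4617 -0.1769  0.2391  0.0635] [-0.   0.1  0.1 -0.1 -0.1 -0. ]
```

White sits on blue within about 1 mm, with heights as expected. On to the green tote.

{"name": "drive_tool", "arguments": {
  "series": [
    {"claw":0.7,"offset":[-0.1,-0.15,-0.03],"roll":-0.05},
    {"claw":1,"offset":[-0.15,-0.35,-0.08],"roll":-0.1},
    {"claw":1,"offset":[-0.15,-0.55,-0.13],"roll":-0.15},
    {"claw":1,"offset":[-0.15,-0.75,-0.18],"roll":-0.2},
    {"claw":1,"offset":[-0.15,-0.9,-0.22],"roll":-0.25}
  ]
}}

```text
time_s: 14.75
ee_pos: [0.4575, 0.0028, 0.2121]
tcp_rot: [-0.614, -0.35, 0.615, -0.349]
contact_force: [1.2, -0.5, 0.0]
width: 0.0875
```

```bash
python3 go.py .46 .1868 .2 -.59
```

```text
offset [0.0609, -0.4591, -0.7976] roll -0.4828 | pos [0.4575 0.0028 0.2121] yaw -2.1069 t 14.75 q [-1.21  0.34  1.38  2.05 -0.39  1.06 -1.75] F [ 1.2 -0.5  0. ] w 0.0875
```

{"name": "drive_tool", "arguments": {
  "series": [
    {"claw":1,"offset":[0,-0.09,-0.16],"roll":-0.05},
    {"claw":1,"offset":[0,-0.18,-0.32],"roll":-0.1},
    {"claw":1,"offset":[0.02,-0.28,-0.48],"roll":-0.15},
    {"claw":1,"offset":[0.04,-0.37,-0.64],"roll":-0.2},
    {"claw":1,"offset":[0.06,-0.459,-0.798],"roll":-0.25}
  ]
}}

```text
time_s: 15.38
ee_pos: [0.4613, 0.186, 0.2]
tcp_rot: [0.434, 0.558, -0.435, 0.558]
contact_force: [1.0, 0.8, -0.7]
width: 0.0879
```

```bash
python3 go.py .46 .1868 .15 -.59
```

```text
offset [0.25, -0.0049, -0.0055] roll -0.2333 | pos [0.4613 0.186  0.2   ] yaw -1.3228 t 15.38 q [-1.34  0.35  1.09  1.97 -0.36  1.03 -1.41] F [ 1.   0.8 -0.7] w 0.0879
```

{"name": "drive_tool", "arguments": {
  "series": [
    {"claw":1,"offset":[0,-0.005,-0.005],"roll":-0.055},
    {"claw":1,"offset":[0.05,-0.005,-0.005],"roll":-0.11},
    {"claw":1,"offset":[0.1,-0.005,-0.005],"roll":-0.165},
    {"claw":1,"offset":[0.18,-0.005,-0.005],"roll":-0.215},
    {"claw":1,"offset":[0.25,-0.005,-0.005],"roll":-0.233}
  ]
}}

```text
time_s: 16.0
ee_pos: [0.4601, 0.1852, 0.1496]
tcp_rot: [0.206, 0.677, -0.207, 0.676]
contact_force: [-0.4, 0.2, -0.2]
width: 0.0876
```

```bash
python3 go.py .46 .1868 .009 -.59; python3 shot.py gg .46 .187 .06 60; python3 - <<'E'
from h import *
t=cap('top','tw');x0,y0=270,150
cv2.imwrite('pics/tz.png',cv2.resize(cv2.imread('pics/tw.png')[150:260,270:370],None,fx=5,fy=5,interpolation=2))
E
```

```text
offset [0.7029, 0.0073, -0.0039] roll -0.001 | pos [0.4601 0.1852 0.1496] yaw -0.593 t 16.0 q [-1.15  0.35  0.84  2.03 -0.33  0.9  -0.72] F [-0.4  0.2 -0.2] w 0.0876
origin 109 151
origin 174 120
```

View pics/gg.png

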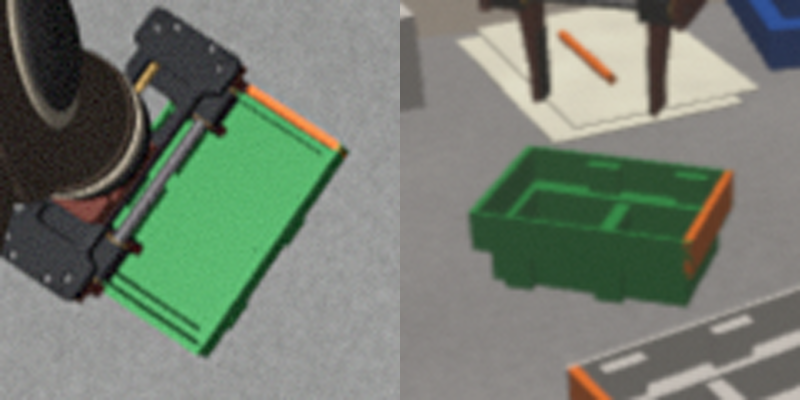

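View pics/tz.png

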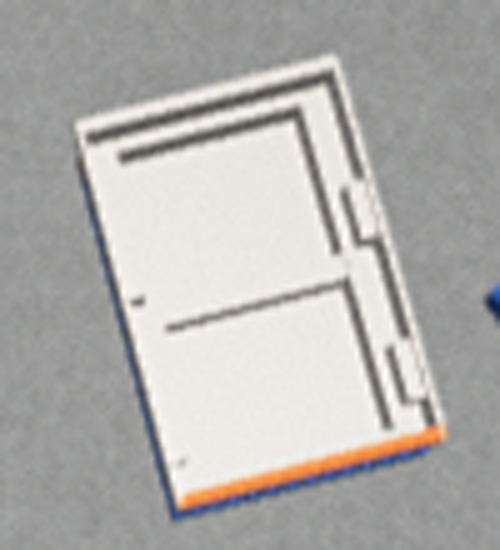

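```bash
python3 - <<'E'
from cf import *
t=env.capture('top');s=env.capture('side')
ub=lambda a,k,o:(np.array(a,float)+.5)/k-.5+np.array(o)
w=ub([(76,122),(338,54),(447,432),(181,509)],5,(270,150));ws=ub([(398,110),(568,235),(214,378),(66,230)],4.5,(210,180))
for o in([(t,w)],[(t,w),(s,ws)]): print(*cfit(o,[.459,-.185,.24],.134))
E
python3 go.py .46 .1868 .009 -.59
```

```text
[ 0.4596 -0.1835  0.2461] [-0.2 -0.2 -0.3 -0.3  0.6  0.7 -0.1 -0.3]
[ 0.4597 -0.1838  0.2528] [-0.3 -0.  -0.4 -0.4  0.9  0.4  0.4 -0.2  0.7 -0.3  0.5 -0.5 -0.5  0.2
 -0.9 -0.6]
offset [0.7094, 0.0042, -0.0077] roll -0.0025 | pos [0.4609 0.1853 0.1509] yaw -0.5979 t 16.25 q [-1.15  0.35  0.84  2.02 -0.33  0.91 -0.73] F [ 0.7 -0.1  0.5] w 0.0877
```

{"name": "drive_tool", "arguments": {
  "series": [
    {"claw":1,"offset":[0.15,0.007,-0.004],"roll":0},
    {"claw":1,"offset":[0.32,0.007,-0.004],"roll":-0.001},
    {"claw":1,"offset":[0.45,0.007,-0.004],"roll":-0.001},
    {"claw":1,"offset":[0.54,0.007,-0.004],"roll":-0.001},
    {"claw":1,"offset":[0.58,0.007,-0.004],"roll":-0.001}
  ]
}}

```text
time_s: 16.88
ee_pos: [0.461, 0.1871, 0.0344]
tcp_rot: [0.207, 0.676, -0.207, 0.676]
contact_force: [0.4, -0.9, -0.2]
width: 0.0875
```

```bash
python3 go.py .46 .1868 .009 -.59
```

```text
offset [0.1268, -0.0039, -0.0035] roll -0.0011 | pos [0.461  0.1871 0.0344] yaw -0.5935 t 16.88 q [-1.    0.54  0.67  2.11 -0.54  0.67 -0.55] F [ 0.4 -0.9 -0.2] w 0.0875
```

{"name": "drive_tool", "arguments": {
  "series": [
    {"claw":1,"offset":[0.06,-0.003,-0.003],"roll":-0.001},
    {"claw":1,"offset":[0.1,-0.003,-0.003],"roll":-0.001},
    {"claw":1,"offset":[0.127,-0.003,-0.003],"roll":-0.001},
    {"claw":0.3,"offset":[0.127,-0.003,-0.003],"roll":-0.001},
    {"claw":-0.4,"offset":[0.127,-0.003,-0.003],"roll":-0.001}
  ],
  "squeeze": 30
}}

```text
time_s: 17.5
ee_pos: [0.4604, 0.187, 0.0097]
tcp_rot: [0.206, 0.676, -0.205, 0.677]
contact_force: [1.0, 0.5, -0.3]
width: 0.071
```

{"name": "drive_tool", "arguments": {
  "series": [
    {"claw":-1,"offset":[0,0,0],"roll":0},
    {"claw":-1,"offset":[0,0,0],"roll":0},
    {"claw":-1,"offset":[0,0,0],"roll":0},
    {"claw":-1,"offset":[0,0,0],"roll":0},
    {"claw":-1,"offset":[0,0,0],"roll":0}
  ]
}}

```text
time_s: 18.12
ee_pos: [0.4602, 0.1869, 0.0094]
tcp_rot: [0.206, 0.677, -0.206, 0.677]
contact_force: [-0.3, 0.1, 0.6]
width: 0.0212
```

```bash
python3 go.py .46 .1868 .18 -.59
```

```text
offset [-0.8528, -0.001, -0.0004] roll -0.0 | pos [0.4602 0.1869 0.0094] yaw -0.59 t 18.12 q [-0.96  0.58  0.63  2.12 -0.59  0.62 -0.51] F [-0.3  0.1  0.6] w 0.0212
```

{"name": "drive_tool", "arguments": {
  "series": [
    {"claw":-1,"offset":[0,0,0],"roll":0},
    {"claw":-1,"offset":[0,0,0],"roll":0},
    {"claw":-1,"offset":[0,0,0],"roll":0},
    {"claw":-1,"offset":[0,0,0],"roll":0},
    {"claw":-1,"offset":[0,0,0],"roll":0}
  ],
  "squeeze": 45
}}

```text
time_s: 18.75
ee_pos: [0.4602, 0.1869, 0.0094]
tcp_rot: [0.206, 0.677, -0.206, 0.677]
contact_force: [0.3, -0.2, -0.2]
width: 0.012
```

```bash
python3 go.py .46 .1868 .2 -.59
```

```text
offset [-0.9528, -0.001, -0.0006] roll -0.0 | pos [0.4602 0.1869 0.0094] yaw -0.59 t 18.75 q [-0.96  0.58  0.63  2.12 -0.59  0.62 -0.51] F [ 0.3 -0.2 -0.2] w 0.012
```

{"name": "drive_tool", "arguments": {
  "series": [
    {"claw":-1,"offset":[-0.04,0,0],"roll":0},
    {"claw":-1,"offset":[-0.12,0,0],"roll":0},
    {"claw":-1,"offset":[-0.24,0,0],"roll":0},
    {"claw":-1,"offset":[-0.4,0,0],"roll":0},
    {"claw":-1,"offset":[-0.55,0,0],"roll":0}
  ]
}}

```text
time_s: 19.38
ee_pos: [0.4601, 0.1867, 0.1213]
tcp_rot: [0.206, 0.676, -0.206, 0.677]
contact_force: [2.1, 0.6, -2.7]
width: 0.0115
```

{"name": "drive_tool", "arguments": {
  "series": [
    {"claw":-1,"offset":[-0.15,0,0],"roll":0},
    {"claw":-1,"offset":[-0.28,0,0],"roll":0},
    {"claw":-1,"offset":[-0.38,0,0],"roll":0},
    {"claw":-1,"offset":[-0.43,0,0],"roll":0},
    {"claw":-1,"offset":[-0.45,0,0],"roll":0}
  ]
}}

```text
time_s: 20.0
ee_pos: [0.46, 0.1869, 0.21]
tcp_rot: [0.206, 0.677, -0.205, 0.677]
contact_force: [-0.5, 0.8, -3.7]
width: 0.0112
```

```bash
python3 go.py .4596 -.1835 .21 .246;python3 shot.py gl .46 .187 .2 80
```

```text
offset [-0.0016, -1.5403, 1.0286] roll -0.2661 | pos [0.46   0.1869 0.21  ] yaw -0.5899 t 20.0 q [-1.23  0.27  0.9   1.96 -0.24  1.03 -0.8 ] F [-0.5  0.8 -3.7] w 0.0112
origin 72 122
origin 152 52
```

View pics/gl.png

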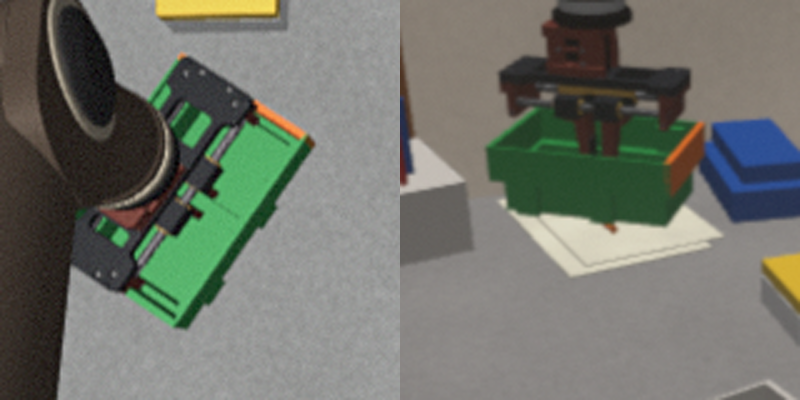

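{"name": "drive_tool", "arguments": {
  "series": [
    {"claw":-1,"offset":[0,-0.1,0.07],"roll":-0.02},
    {"claw":-1,"offset":[0,-0.28,0.19],"roll":-0.05},
    {"claw":-1,"offset":[0,-0.46,0.31],"roll":-0.08},
    {"claw":-1,"offset":[0,-0.64,0.43],"roll":-0.11},
    {"claw":-1,"offset":[0,-0.8,0.53],"roll":-0.14}
  ]
}}

```text
time_s: 20.72
ee_pos: [0.4586, -0.0067, 0.2089]
tcp_rot: [0.052, 0.706, -0.052, 0.705]
contact_force: [0.3, 0.3, -3.5]
width: 0.0118
```

```bash
python3 go.py .4596 -.1835 .21 .246
```

```text
offset [-0.0053, -0.8735, 0.135] roll -0.1254 | pos [ 0.4586 -0.0067  0.2089] yaw -0.1478 t 20.73 q [-0.89  0.17  0.91  2.04 -0.16  1.   -0.04] F [ 0.3  0.3 -3.5] w 0.0118
```

{"name": "drive_tool", "arguments": {
  "series": [
    {"claw":-1,"offset":[0,-0.2,0.03],"roll":-0.03},
    {"claw":-1,"offset":[0,-0.42,0.06],"roll":-0.06},
    {"claw":-1,"offset":[0,-0.64,0.1],"roll":-0.09},
    {"claw":-1,"offset":[0,-0.8,0.125],"roll":-0.115},
    {"claw":-1,"offset":[0,-0.8735,0.135],"roll":-0.1254}
  ]
}}

```text
time_s: 21.35
ee_pos: [0.4589, -0.184, 0.2088]
tcp_rot: [-0.086, 0.702, 0.085, 0.701]
contact_force: [0.2, 0.6, -2.9]
width: 0.0115
```

```bash
python3 go.py .4596 -.1835 .16 .246
```

```text
offset [0.2438, 0.0015, 0.0043] roll -0.0011 | pos [ 0.4589 -0.184   0.2088] yaw 0.2426 t 21.35 q [-0.46  0.26  0.9   1.96 -0.24  1.02  0.79] F [ 0.2  0.6 -2.9] w 0.0115
```

{"name": "drive_tool", "arguments": {
  "series": [
    {"claw":-1,"offset":[0.06,0,0],"roll":0},
    {"claw":-1,"offset":[0.13,0,0.001],"roll":0},
    {"claw":-1,"offset":[0.2,0,0.001],"roll":-0.001},
    {"claw":-1,"offset":[0.26,0,0.001],"roll":-0.001},
    {"claw":-1,"offset":[0.28,0,0.001],"roll":-0.001}
  ]
}}

```text
time_s: 21.98
ee_pos: [0.4596, -0.1813, 0.1524]
tcp_rot: [-0.087, 0.702, 0.087, 0.701]
contact_force: [0.5, -0.1, -3.6]
width: 0.0118
```

```bash
python3 go.py .459 -.184 .139 .245; python3 -c "
from h import *
cap('side','sq1');cap('top','tq1')
im=cv2.imread('pics/sq1.png')[150:285,210:345];cv2.imwrite('pics/z.png',cv2.resize(im,None,fx=4.4,fy=4.4,interpolation=2))"
```

```text
offset [0.0669, -0.0125, -0.0063] roll 0.0007 | pos [ 0.4596 -0.1813  0.1524] yaw 0.2473 t 21.98 q [-0.4   0.35  0.85  2.03 -0.33  0.91  0.87] F [ 0.5 -0.1 -3.6] w 0.0118
```

View pics/z.png

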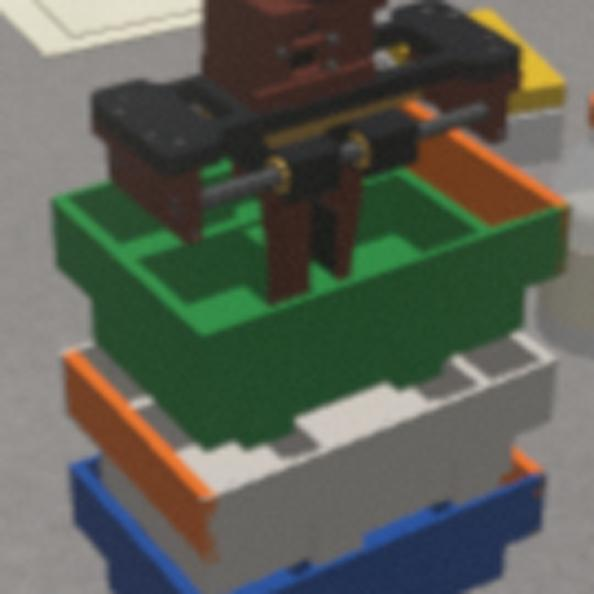

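{"name": "drive_tool", "arguments": {
  "series": [
    {"claw":-1,"offset":[0.0,-0.012,-0.006],"roll":0},
    {"claw":-1,"offset":[0.0,-0.012,-0.006],"roll":0},
    {"claw":-1,"offset":[0.0,-0.012,-0.006],"roll":0},
    {"claw":-1,"offset":[0.0,-0.012,-0.006],"roll":0},
    {"claw":-1,"offset":[0.0,-0.012,-0.006],"roll":0}
  ]
}}

```text
time_s: 22.7
ee_pos: [0.4595, -0.1843, 0.1535]
tcp_rot: [-0.087, 0.702, 0.087, 0.702]
contact_force: [0.1, 0.3, -3.6]
width: 0.0119
```

```bash
python3 go.py .459 -.184 .1374 .245; python3 - <<'E'
from cf import *
s=cap('side','sq2')
im=cv2.imread('pics/sq2.png')[150:285,210:345];cv2.imwrite('pics/z.png',cv2.resize(im,None,fx=4.4,fy=4.4,interpolation=2))
ub=lambda a:(np.array(a,float)+.5)/4.4-.5+np.array([210,150]);n=np.nan
g=ub([(n,n),(568,208),(203,335),(53,201)]);w=ub([(n,n),(556,359),(210,500),(64,355)])
for o,z in((g,.213),(w,.134)): print(*cfit([(s,o)],[.459,-.185,.24],z))
E
```

```text
offset [0.0804, 0.0019, -0.002] roll 0.0007 | pos [ 0.4595 -0.1843  0.1535] yaw 0.2471 t 22.7 q [-0.39  0.35  0.85  2.02 -0.33  0.91  0.88] F [ 0.1  0.3 -3.6] w 0.0119
[ 0.4607 -0.1808  0.2494] [ 0.8 -0.5 -0.2  0.5 -0.6 -0.4]
[ 0.4605 -0.1831  0.2583] [ 0.6 -0.3 -0.1  0.3 -0.5 -0.3]
```

View pics/z.png

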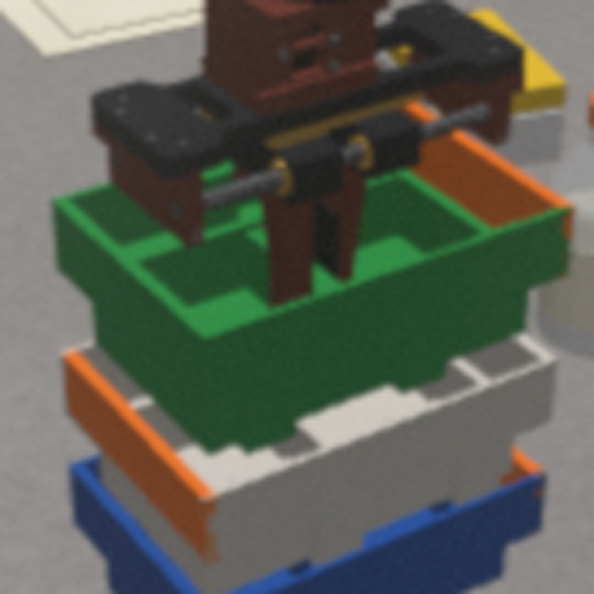

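Green is aligned above white within about 1 mm. Lowering.

{"name": "drive_tool", "arguments": {
  "series": [
    {"claw":-1,"offset":[0.015,0,-0.001],"roll":0},
    {"claw":-1,"offset":[0.03,0,-0.001],"roll":0},
    {"claw":-1,"offset":[0.045,0,-0.001],"roll":0},
    {"claw":-1,"offset":[0.055,0,-0.001],"roll":0},
    {"claw":-1,"offset":[0.065,0,-0.001],"roll":0}
  ]
}}

```text
time_s: 23.38
ee_pos: [0.4593, -0.1844, 0.1403]
tcp_rot: [-0.087, 0.702, 0.087, 0.702]
contact_force: [-0.7, -0.3, -3.5]
width: 0.0116
```

```bash
python3 go.py .459 -.184 .1374 .245
```

```text
offset [0.0144, 0.0024, -0.0007] roll 0.0006 | pos [ 0.4593 -0.1844  0.1403] yaw 0.2469 t 23.38 q [-0.38  0.37  0.83  2.04 -0.35  0.88  0.9 ] F [-0.7 -0.3 -3.5] w 0.0116
```

{"name": "drive_tool", "arguments": {
  "series": [
    {"claw":-1,"offset":[0.004,0.001,0],"roll":0},
    {"claw":-1,"offset":[0.008,0.001,0],"roll":0},
    {"claw":-1,"offset":[0.012,0.001,0],"roll":0},
    {"claw":-1,"offset":[0.015,0.001,0],"roll":0},
    {"claw":-1,"offset":[0.015,0.001,0],"roll":0}
  ]
}}

```text
time_s: 24.0
ee_pos: [0.4592, -0.1842, 0.1375]
tcp_rot: [-0.087, 0.702, 0.087, 0.702]
contact_force: [-0.3, -0.1, -3.9]
width: 0.0119
```

```bash
python3 go.py .459 -.184 .1374 .245
```

```text
offset [0.0003, 0.0012, -0.0008] roll 0.0006 | pos [ 0.4592 -0.1842  0.1375] yaw 0.247 t 24.0 q [-0.37  0.37  0.83  2.04 -0.35  0.88  0.9 ] F [-0.3 -0.1 -3.9] w 0.0119
```

Still carrying the weight, so a few tenths of a millimetre more.

{"name": "drive_tool", "arguments": {
  "series": [
    {"claw":-1,"offset":[0.001,0,0],"roll":0},
    {"claw":-1,"offset":[0.002,0,0],"roll":0},
    {"claw":-1,"offset":[0.003,0,0],"roll":0},
    {"claw":-1,"offset":[0.004,0,0],"roll":0},
    {"claw":-1,"offset":[0.005,0,0],"roll":0}
  ]
}}

```text
time_s: 24.62
ee_pos: [0.4593, -0.1842, 0.1373]
tcp_rot: [-0.087, 0.702, 0.087, 0.702]
contact_force: [-5.8, 2.6, 16.0]
width: 0.0119
```

```bash
python3 go.py .459 -.184 .1374 .245
```

```text
offset [-0.0003, 0.0014, -0.0011] roll 0.0006 | pos [ 0.4593 -0.1842  0.1373] yaw 0.2469 t 24.62 q [-0.37  0.37  0.83  2.04 -0.36  0.88  0.9 ] F [-5.8  2.6 16. ] w 0.0119
```

It is down: contact at 0.1373, expected 0.1374. I ease the press and release.

{"name": "drive_tool", "arguments": {
  "series": [
    {"claw":-1,"offset":[-0.001,0,0],"roll":0},
    {"claw":-1,"offset":[-0.003,0,0],"roll":0},
    {"claw":-1,"offset":[-0.004,0,0],"roll":0},
    {"claw":-1,"offset":[-0.004,0,0],"roll":0},
    {"claw":-1,"offset":[-0.004,0,0],"roll":0}
  ]
}}

```text
time_s: 25.25
ee_pos: [0.4593, -0.1842, 0.1374]
tcp_rot: [-0.087, 0.702, 0.087, 0.702]
contact_force: [-3.2, 2.1, 5.6]
width: 0.0116
```

{"name": "drive_tool", "arguments": {
  "series": [
    {"claw":-0.6,"offset":[0,0,0],"roll":0},
    {"claw":0,"offset":[0,0,0],"roll":0},
    {"claw":0.6,"offset":[0,0,0],"roll":0},
    {"claw":0.6,"offset":[0,0,0],"roll":0},
    {"claw":0.6,"offset":[0,0,0],"roll":0}
  ]
}}

```text
time_s: 25.88
ee_pos: [0.4592, -0.1842, 0.1372]
tcp_rot: [-0.087, 0.702, 0.087, 0.702]
contact_force: [0.0, 0.6, -0.2]
width: 0.054
```

```bash
python3 go.py .459 -.184 .25 .245
```

```text
offset [-0.5639, 0.0013, -0.0008] roll 0.0006 | pos [ 0.4592 -0.1842  0.1372] yaw 0.247 t 25.88 q [-0.37  0.37  0.83  2.04 -0.36  0.88  0.9 ] F [ 0.   0.6 -0.2] w 0.054
```

Rise, then move aside (+y) to clear the view.

{"name": "drive_tool", "arguments": {
  "series": [
    {"claw":0.6,"offset":[-0.02,0,0],"roll":0},
    {"claw":0.6,"offset":[-0.08,0,0],"roll":0},
    {"claw":0.6,"offset":[-0.2,0,0],"roll":0},
    {"claw":0.6,"offset":[-0.4,0,0],"roll":0},
    {"claw":0.6,"offset":[-0.6,0,0],"roll":0}
  ]
}}

```text
time_s: 26.5
ee_pos: [0.459, -0.1845, 0.2591]
tcp_rot: [-0.087, 0.702, 0.087, 0.702]
contact_force: [0.5, -0.1, 0.5]
width: 0.0704
```

{"name": "drive_tool", "arguments": {
  "series": [
    {"claw":0.6,"offset":[-0.1,0.1,0],"roll":0},
    {"claw":0.6,"offset":[-0.15,0.3,0],"roll":0},
    {"claw":0.6,"offset":[-0.15,0.55,0],"roll":0},
    {"claw":0.6,"offset":[-0.15,0.8,0],"roll":0},
    {"claw":0.6,"offset":[-0.15,1.0,0],"roll":0}
  ]
}}

```text
time_s: 27.12
ee_pos: [0.4098, 0.0112, 0.2882]
tcp_rot: [-0.087, 0.701, 0.088, 0.702]
contact_force: [0.6, 0.0, 0.1]
width: 0.0705
```

{"name": "drive_tool", "arguments": {
  "series": [
    {"claw":0.6,"offset":[0,0.25,0],"roll":0},
    {"claw":0.6,"offset":[0,0.5,0],"roll":0},
    {"claw":0.6,"offset":[0,0.7,0],"roll":0},
    {"claw":0.6,"offset":[0,0.8,0],"roll":0},
    {"claw":0.6,"offset":[0,0.8,0],"roll":0}
  ]
}}

```text
time_s: 27.75
ee_pos: [0.3711, 0.1656, 0.2878]
tcp_rot: [-0.088, 0.701, 0.088, 0.702]
contact_force: [-0.2, -0.1, -0.6]
width: 0.0706
```

```bash
python3 - <<'E'
from h import *
cap('top','tf');cap('side','sf')
a=cv2.resize(cv2.imread('pics/tf.png')[140:265,270:395],None,fx=4.8,fy=4.8,interpolation=2);b=cv2.resize(cv2.imread('pics/sf.png')[160:310,200:350],None,fx=4,fy=4,interpolation=2)
cv2.imwrite('pics/za.png',a);cv2.imwrite('pics/zb.png',b)
E
```

```text
(no output)
```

View pics/za.png

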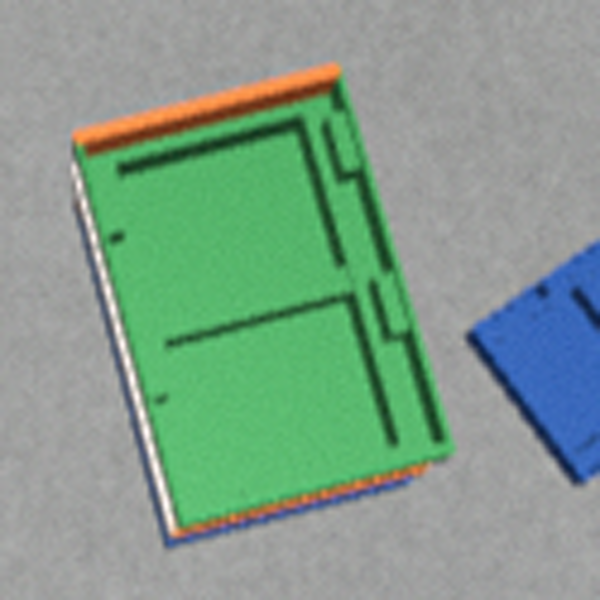

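View pics/zb.png

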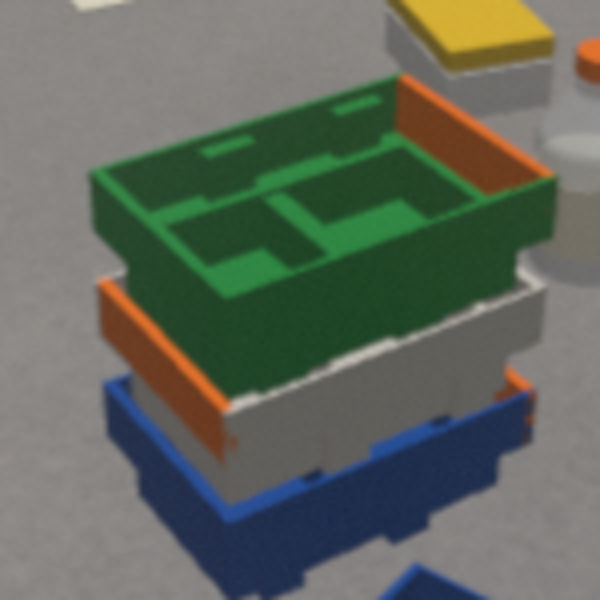

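View pics/tf.png

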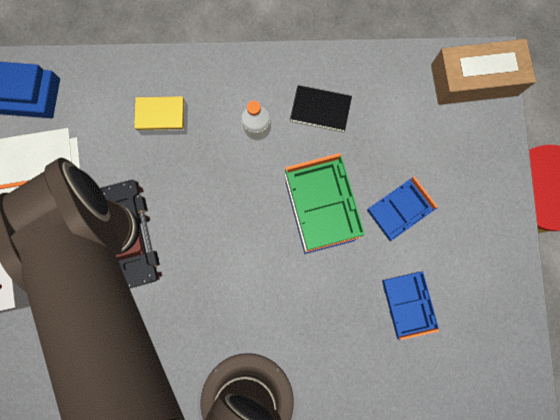

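```bash
python3 - <<'E'
from cf import *
t=env.capture('top');s=env.capture('side');n=np.nan
ub=lambda a,k,o:(np.array(a,float)+.5)/k-.5+np.array(o)
f=lambda a:ub(a,4,(200,160))
gs=f([(402,75),(557,178),(226,298),(91,174)]);g3=gs.copy();g3[0]=n
w=f([(n,n),(546,287),(226,411),(98,279)]);b=f([(n,n),(535,391),(230,522),(105,382)])
gt=ub([(74,134),(340,65),(455,455),(178,530)],4.8,(270,140))
p0=[.459,-.185,.24]
for nm,o,z in(('g4',[(s,gs)],.198),('g3',[(s,g3)],.198),('w',[(s,w)],.134),('b',[(s,b)],.07),('gtop',[(t,gt)],.198)):
    print(nm,*cfit(o,p0,z),'free z',cfit(o,p0,z,True)[0])
r=fit([t],'green',[.459,-.184,.245],[.128]);print(r)
p=np.array([.4593,-.184,.245])
overlay(s,p,[.128],'o1',(200,160,350,310),4)
im=np.ascontiguousarray(s['pixels'][:,:,::-1])[160:310,200:350];im=cv2.resize(im,None,fx=4,fy=4,interpolation=2)
for z in(.198,.134,.07):
    u=(proj(s,W(p,np.c_[C,np.full(4,z)]))-[200,160]+.5)*4-.5;cv2.polylines(im,[np.round(u).astype(int)],True,(255,0,255),1)
cv2.imwrite('pics/o.png',im)
E
```

```text
g4 [ 0.4602 -0.1844  0.251 ] [ 0.1 -0.5  0.5 -0.1  0.   0.6 -0.7 -0.5] free z [ 0.4629 -0.1768  0.2484  0.1928]
g3 [ 0.4604 -0.1841  0.2508] [ 0.5 -0.2  0.1  0.4 -0.6 -0.6] free z [ 0.4628 -0.1769  0.2487  0.1929]
w [ 0.4608 -0.1818  0.2388] [ 0.4 -0.2 -0.   0.4 -0.3 -0.4] free z [ 0.4625 -0.1769  0.2376  0.1301]
b [ 0.46   -0.1838  0.2428] [ 0.7 -0.4 -0.2  0.1 -0.4 -0. ] free z [ 0.4622 -0.1771  0.2413  0.064 ]
gtop [ 0.4583 -0.1835  0.2418] [-0.3 -0.1  0.1 -0.   0.   0.3  0.2 -0.2] free z [ 0.4586 -0.1837  0.2418  0.1965]
(array([ 0.45849342, -0.18496712,  0.24424734]), np.float64(173.32156862745097), [4991])
```

View pics/o.png

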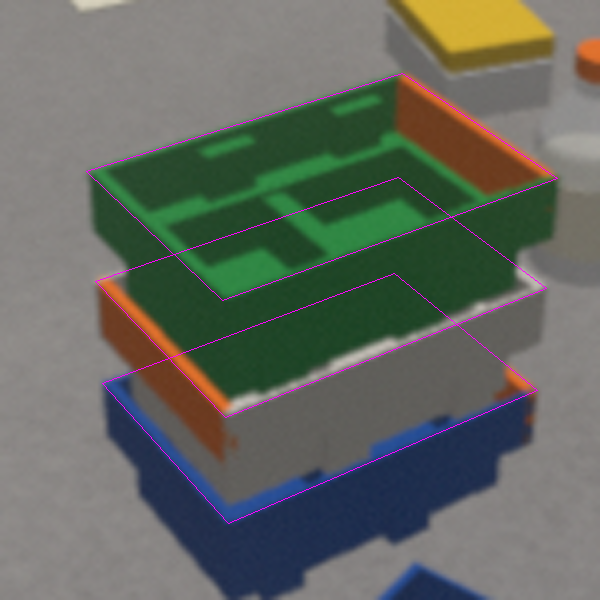

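Rim heights are 64 mm apart, orientations alternate, offsets are within about 2 mm, and the bystanders have not moved. I'll hand in.

```bash
python3 -c "
from h import *
print(env.hand_in());print(env.state()['time_s'])"
```

```text
the job is handed in; nothing more can be done
None
the job is handed in; nothing more can be done
```

I lifted the white tote out of the blue one, turned it half round, and stacked it on the blue tote's seats. I then stacked the green tote on the white one, facing the other way, and handed the job in at about 28 s (limit 72 s).

**Seating:** Both totes came down within 0.1 mm of the height expected for standing on the seats. They were lowered slowly and released without a drop. The green one briefly took 16 N of press, which I eased before letting go.

**Last pictures:**
- The rims are about 64 mm apart, with free height fits giving 63 and 66 mm.
- The tote centres lie within about 2.5 mm of each other, inside the 6 mm limit.
- The long axes agree within about 0.012 rad.
- The orange ends alternate.
- The blue tote is within about 1 mm of where it started, and the bottle, tip box and notebook look unmoved.
- The gripper was clear of everything.

**Disagreement:** The side camera puts the white tote about 2 mm toward +y (the robot's left) of the other two, which is within the 3 mm play. Free-height fits in the side view alone read 4–6 mm low for all three totes, so that is likely a calibration offset.

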